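# Post spent toy batteries into the child-safe battery box

### The job

Clear away the spent battery packs: press the safety cap of the battery box down firmly and, keeping it pressed, turn it anticlockwise to free it, lift it off and park it in the middle of the cork mat. Post every battery pack standing on the bench through the slot, then put the cap back on, press it down and turn it clockwise until it is locked again. Leave the other things on the bench where they are.

Things in the scene. Friction and masses are not known exactly. Their poses are not given: they have to be found in the camera images.
- safe: battery box, fixed: white, 180 x 180 mm, 150 mm high to its grey top plate; origin at the centre of its underside, x and y along its sides, z up. In the middle of the plate is the slot, round it a spring ring and a collar that hold the cap. Locked = cap's x (either way round) along the box's x; free = cap turned 60 deg anticlockwise (from above) from there. Packs fall down a ramp inside
- slot (a point): centre of the slot, level with the top plate's upper face. The plate is 6 mm thick, the slot 77 mm long along the box's y and 22 mm wide along its x. A pack goes in on edge, its 72 mm length along the box's y; let go some 15 mm in and it falls through, or push its top down flush. Room for fingers above it: radius 42 mm
- collar (a point): centre of the collar's top, 38 mm above the plate. Outer radius 74 mm; a ledge 8 mm thick reaches in to radius 57 mm, with two openings for the lugs at 60 and 240 deg anticlockwise from the box's x (5 deg play). The locked lugs sit under the ledge between a stop and a tooth (3 deg play); to pass the tooth the cap must be down 4 mm or more. Turned anticlockwise it meets a stop at 65 deg
- ring (a point): centre of the unpressed spring ring's top, 22 mm above the plate: the cap's underside rests here both locked and free (172 mm above the box's underside). The steel ring (radius 42 to 50 mm) turns freely with the cap and goes down up to 12 mm: it yields from 7 N, plus 1.2 N per mm. Press 6 to 9 mm (14 to 18 N) while turning, either way. The point stays put when the ring is pressed
- cap: black safety cap, 0.16 kg: disc of radius 54, 10 mm thick, two lugs along its x reaching radius 66 mm (18 mm wide, lower 8 mm), and on top along x a grip bar 64 long, 16 thick, 34 mm tall (10 to 44 mm above the underside). Origin at the centre of the underside, z up. The same after half a turn. Pinch the bar from above; fingertips can press on the disc beside it
- mat: cork mat, fixed, 180 x 180 mm, 4 mm thick; origin at the centre of its underside, where the cap is parked meanwhile
- pack0: flat spent battery pack, a hard block 72 x 18 x 38 mm, 0.09 kg, bottom-heavy (blue cells in the lower half, grey shell above), stood on a long narrow edge on the bench; origin at the centre of its underside, x along its 72 mm length, y through its 18 mm thickness, z up. Pinch it from above across the 18 mm. All packs are alike and the same either way round; None when there is no such pack today
- pack1: flat spent battery pack, a hard block 72 x 18 x 38 mm, 0.09 kg, bottom-heavy (blue cells in the lower half, grey shell above), stood on a long narrow edge on the bench; origin at the centre of its underside, x along its 72 mm length, y through its 18 mm thickness, z up. Pinch it from above across the 18 mm. All packs are alike and the same either way round; None when there is no such pack today
- pack2: flat spent battery pack, a hard block 72 x 18 x 38 mm, 0.09 kg, bottom-heavy (blue cells in the lower half, grey shell above), stood on a long narrow edge on the bench; origin at the centre of its underside, x along its 72 mm length, y through its 18 mm thickness, z up. Pinch it from above across the 18 mm. All packs are alike and the same either way round; None when there is no such pack today
- pack3: flat spent battery pack, a hard block 72 x 18 x 38 mm, 0.09 kg, bottom-heavy (blue cells in the lower half, grey shell above), stood on a long narrow edge on the bench; origin at the centre of its underside, x along its 72 mm length, y through its 18 mm thickness, z up. Pinch it from above across the 18 mm. All packs are alike and the same either way round; None when there is no such pack today
- pack4: flat spent battery pack, a hard block 72 x 18 x 38 mm, 0.09 kg, bottom-heavy (blue cells in the lower half, grey shell above), stood on a long narrow edge on the bench; origin at the centre of its underside, x along its 72 mm length, y through its 18 mm thickness, z up. Pinch it from above across the 18 mm. All packs are alike and the same either way round; None when there is no such pack today
- wheel: bystander, to be left where it stands: black toy wheel lying flat, 58 mm across, 24 mm high, origin under its centre
- rock: bystander, to be left where it stands: piece of a toy rock, 60 x 35 x 34 mm, origin under its centre
- jar: bystander, to be left where it stands: jar of screws, 56 mm across, 70 mm high, origin under its centre
- driver: bystander, to be left where it stands: screwdriver lying on the bench, along its x
- tape: bystander, to be left where it stands: roll of paper tape lying flat, 84 mm across, 20 mm high
- tower: bystander, to be left where it stands: grey toy tower, 60 mm across, 84 mm high
- bush: bystander, to be left where it stands: green toy hedge, 40 x 90 x 40 mm

How it is judged (in metres and radians):
On the way, in this order (a step that is already met when the one before it is completed fails the run):
1. the cap is off the box and parked flat in the middle of the cork mat, let go (horizontal distance between cap and mat below 0.05 m and height (world z) of cap below 0.012 m and angle between cap's own z axis and vertical below 0.1 rad and contact force between the fingers and cap below 0.2 N), for 0.2 s.
2. every pack is inside the box (x of pack0 in the frame of safe between -0.09 and 0.09 m and y of pack0 in the frame of safe between -0.09 and 0.09 m and z of pack0 in the frame of safe between 0 and 0.108 m and x of pack1 in the frame of safe between -0.09 and 0.09 m and y of pack1 in the frame of safe between -0.09 and 0.09 m and z of pack1 in the frame of safe between 0 and 0.108 m and x of pack2 in the frame of safe between -0.09 and 0.09 m and y of pack2 in the frame of safe between -0.09 and 0.09 m and z of pack2 in the frame of safe between 0 and 0.108 m and x of pack3 in the frame of safe between -0.09 and 0.09 m and y of pack3 in the frame of safe between -0.09 and 0.09 m and z of pack3 in the frame of safe between 0 and 0.108 m and x of pack4 in the frame of safe between -0.09 and 0.09 m and y of pack4 in the frame of safe between -0.09 and 0.09 m and z of pack4 in the frame of safe between 0 and 0.108 m), for 0.2 s.
At the end, for the whole second after the job is handed in: every pack present at rest inside the box, wholly below its top plate; the cap back on the box, level, centred within 5 mm, underside 172 mm above the box's underside within 3 mm, its bar along the box's x axis within 8 degrees, at rest (all of step 2 and linear speed of each of pack0, pack1, pack2, pack3, pack4 below 0.05 m/s and horizontal distance between cap and slot below 0.005 m and z of cap in the frame of safe between 0.169 and 0.175 m and angle between the x axis of cap and the x axis of safe, either way round below 0.14 rad and angle between cap's own z axis and vertical below 0.06 rad and linear speed of cap below 0.02 m/s); the robot touches nothing.
It fails at once if a bystander is moved more than 5 cm (distance of any of wheel, rock, jar, driver, tape, tower, bush from where it was at the start of the episode above 0.05 m).
Of pack0, pack1, pack2, pack3, pack4 only 3 to 5 are there at a start; the rules pass over those that are not, and their reading is None.
At some moment in a run one of pack0, pack1, pack2, pack3, pack4 may be knocked a few centimetres aside while the robot is not near it.
It also fails if it takes over 210 s, if anything falls off the work surface, if the arm or the gripper's body presses on something with over 40 N, if the wrist force passes 120 N, or if a joint passes its speed limit or range.

### The arm

A 7-joint arm with a two-finger parallel gripper is mounted at the origin on the work surface. World frame = base frame: x ahead of the robot, y to its left, z up, the work surface at z = 0. Lengths are in mm, angles in rad, forces in N, time in s.
With the tool pointing down it reaches from about 400 to 875 mm from the base axis. Payload 4.4 kg.
Tool frame: the origin (TCP) lies at the very end of the fingers, on their centre line; the grasp point (between the pads) lies 19 mm behind it (ctrl.grip_depth is the distance from the TCP to the grasp point, in mm); z points along the fingers, x is the direction in which the jaws open and shut, and the axes are right-handed (so a half turn about z gives the same grasp; the last joint's range is limited). The gripper opens to 85 mm and grips with 20 to 120 N. Pads are 22 mm wide; open, the fingers measure 114 mm over their backs; the gripper's body (76 mm by 85 mm) begins 54 mm behind the grasp point. The pads swing forward as they close: fully open they stand 13 mm farther back than shut.
Start: joints at [-1.39, 0.628, 0.038, 1.517, -0.027, 0.996, -0.02], TCP at [158.77, 630.325, 208.413] pointing down, gripper open.
Joint ranges: [-3.06, 3.06], [-0.37, 2.12], [-1.25, 1.32], [0.18, 2.47], [-1.1, 4.24], [0.23, 1.98], [-2.94, 2.94]. Speed limits (rad/s): [2.57, 2.57, 3.14, 3.14, 3.14, 3.14, 3.14].

### API

Orientations are given as [roll, pitch, yaw] about the fixed x, y, z axes, in that order (R = Rz(yaw) Ry(pitch) Rx(roll)).
In Python, from cell import ctrl gives the robot as it stands.
- The arm moves only by the shell command python3 -m creep 'ROWS'. ROWS is JSON, a list of rows, each an object with "hand": the opening, from 0 (shut) to 1 (fully open); "travel": the shift along the tool's x, y, z in cm, a list of three; "angular": the turn, a rotation vector about the tool's x, y, z in degrees, a list of three. In form: [{"hand": hand, "travel": [tx, ty, tz], "angular": [rx, ry, rz]}, ...]. A call has 1 to 20 rows; each row is the pose to reach, as a shift and turn from the pose measured when the call began, along the tool's axes at that moment; what a row does not reach only later rows make up. A row lasts 1/10 s, in which the tool goes at most 50 mm and 8.59 degrees, less where a joint would pass 70% of its speed; a pose out of reach is approached as far as the arm can. A call with a gripper value outside its range is refused whole. The fingers move at their own pace and stop on an object; the grip force is fixed at half the most. Time passes only in rows, so rows that repeat a pose let the fingers close. It gives the time, the measured TCP pose, the force and the opening at its end, in the units of the state.
- ctrl.read_state(): the state, without advancing time (a new reading comes with each control period).
- ctrl.get_image(name): name is "side" or "top" or "wrist"; returns a dict with "frame" (480x640x3 uint8, red, green, blue), "fx", "fy", "cx", "cy" (pixels), "origin" and "orientation" of the camera in the world. Camera axes: x right, y down, z forward; pixel columns grow to the right and rows downward; lengths in mm; the calibration is good to about 2 mm. A picture is of the moment at which its call begins. There is no depth.
- ctrl.finish_job(): hands the job in, once; it reports no verdict.
Trained networks look in the newest picture that a camera, given by its name, has taken for a name from the list of things; names that differ only in an ending like _2 or _b are one class to them, and where a whole thing is asked for, a point or a joint stands for the part that bears it (a point fixed in the world has none). Each returns a list of dicts, best first, with "confidence" (0 to 1); they miss things now and then, are a little off and sometimes report something else, mostly with a low value. They report only what shows in the picture. A call takes as long as a camera call.
- ctrl.regions_of(camera, thing): "region" (480x640 bool, what is visible of it).
- ctrl.spot_point(camera, thing): "at" ([x, y, z] in mm, in world coordinates, good to about 4 mm: a listed point, or the origin of a listed thing).
The state is a dict: "clock": time; "qpos": joint angles; "qd": joint speeds; "tau": joint torques, N m; "eef_pos": TCP position; "tool_rot": TCP orientation; "force": force on the tool from outside, world axes, zero at the start; "torque": the same for the moment, N m; "width": finger opening in mm.
Only numpy, scipy, OpenCV 4.12 (cv2) and the standard library are available. Lean on these libraries where they do the work, as an engineer would, in place of code of your own. Each camera call takes 0.05 s, during which the arm holds its last target. There are 200 camera calls.

## Working session

There is one attempt and no reset: what is moved stays moved. The work goes in short steps, Python scripts to look and compute and a shell command to move; the robot and the scene stay as the last step left them, time stands still between calls to the robot, and variables do not carry over. Pictures are saved under pics/ and viewed, about 12 in all and at most 16, crops included, and the job is handed in when it is done.

```bash
ls; mkdir -p pics
cat > h.py <<'E'
import numpy as np,cv2
from cell import ctrl
from scipy.spatial.transform import Rotation as R
def rot(o): 
    o=np.array(o); return o if o.shape==(3,3) else R.from_euler('xyz',o).as_matrix()
def ray(im,u,v,z):
    d=rot(im['orientation'])@np.array([(u-im['cx'])/im['fx'],(v-im['cy'])/im['fy'],1]); o=np.array(im['origin'])
    return o+d*(z-o[2])/d[2]
def save(im,n): cv2.imwrite('pics/'+n,cv2.cvtColor(im['frame'],cv2.COLOR_RGB2BGR))
def shift(target,yaw=None):
    """tool-axis travel (cm) and turn (deg) from now to world target mm, tool down, jaw x-axis at yaw deg (mod 180)"""
    s=ctrl.read_state(); T=rot(s['tool_rot']); d=T.T@(np.array(target)-s['eef_pos'])/10
    print('travel',np.round(d,2))
    if yaw is not None:
        best=None
        for k in(0,180):
            a=np.radians(yaw+k); x=[np.cos(a),np.sin(a),0]; z=[0,0,-1]; G=np.column_stack([x,np.cross(z,x),z])
            r=R.from_matrix(T.T@G).as_rotvec(degrees=True); print(' turn',np.round(r,1),'q7',round(s['qpos'][6],2))
E
python3 - <<'E'
from h import *
for c in('top','side'):
    im=ctrl.get_image(c); save(im,c+'0.png'); print(c,np.round(im['origin']),im['fx'],np.round(im['orientation'],2))
    if c=='side' : names=['cap','slot','ring']
    else: names=['safe','collar','ring','cap','mat','pack0','wheel','rock','jar','driver','tape','tower','bush']
    for n in names:
        print(n,[(np.round(p['at']).tolist(),round(p['confidence'],2)) for p in ctrl.spot_point(c,n)])
print(ctrl.read_state())
E
```

```text
pics
top [ 263.  -36. 1442.] 584.9568593512686 [-2.98  0.02 -1.57]
safe []
collar []
ring [([591.0, -0.0, 172.0], 0.46)]
cap [([594.0, -3.0, 171.0], 0.92), ([314.0, 417.0, 1.0], 0.36)]
mat [([472.0, 280.0, -2.0], 0.94)]
pack0 [([509.0, -294.0, -2.0], 0.68), ([390.0, -284.0, -2.0], 0.66), ([598.0, -382.0, -2.0], 0.59), ([452.0, -415.0, -4.0], 0.56), ([606.0, 293.0, -1.0], 0.55), ([687.0, -242.0, 3.0], 0.36)]
wheel [([530.0, -469.0, -3.0], 0.62)]
rock [([343.0, -178.0, -2.0], 0.6)]
jar [([315.0, 420.0, -1.0], 0.97), ([447.0, -413.0, -6.0], 0.5), ([343.0, -179.0, 1.0], 0.28)]
driver [([270.0, -371.0, 1.0], 0.79), ([698.0, 209.0, -5.0], 0.52)]
tape [([593.0, 434.0, 4.0], 0.85)]
tower [([685.0, -246.0, 2.0], 0.63)]
bush [([697.0, 205.0, -5.0], 0.96)]
side [    3. -1098.  1331.] 585.7207231075639 [-2.36 -0.   -0.44]
cap [([591.0, 2.0, 168.0], 0.97)]
slot []
ring [([592.0, 0.0, 169.0], 0.68), ([533.0, -468.0, 1.0], 0.33)]
{'clock': 0.9, 'qpos': array([-1.38980599,  0.62835244,  0.03853997,  1.51742408, -0.02702022,
        0.99628542, -0.01996636]), 'qd': array([0.00013311, 0.00157161, 0.00029062, 0.00237247, 0.00016097,
       0.00058422, 0.00018873]), 'tau': array([ 5.09185611e-04, -5.63260925e+01,  1.22564055e+00, -1.93782789e+01,
        1.09250529e-02,  1.51847835e-03,  2.82277847e-05]), 'eef_pos': array([158.7833752 , 630.31999132, 208.43727364]), 'tool_rot': array([-3.14156001e+00, -4.93701522e-05,  1.32397076e+00]), 'force': array([-0.22584485, -0.21227277, -0.58824061]), 'torque': array([ 0.0241924 , -0.0283205 ,  0.01877434]), 'width': 85.41025024089323}
```

View top.

View pics/top0.png

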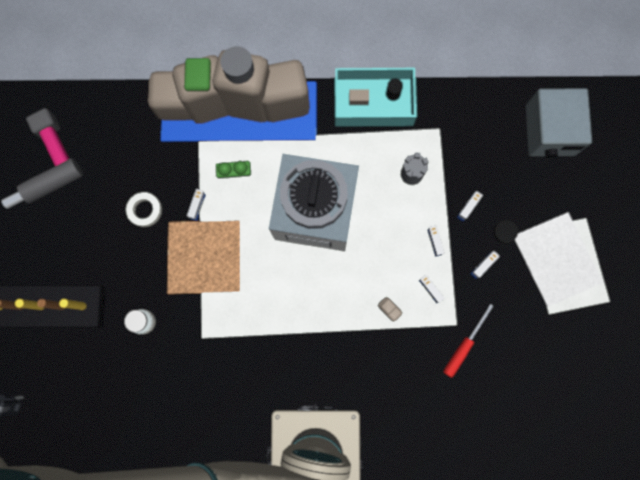

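View pics/side0.png

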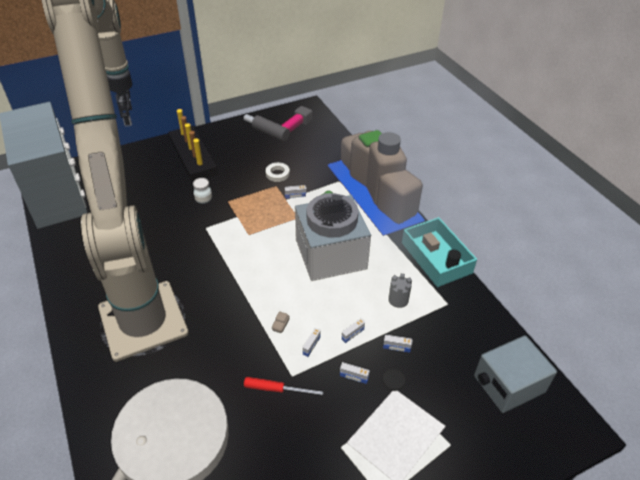

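Run:
```python
from h import *
shift([575,0,350],82)
```

```text
travel [-50.95  55.76 -14.16]
 turn [-0.  -0.  -6.1] q7 -0.02
 turn [ -0.    0.  173.9] q7 -0.02
```

```bash
python3 -m creep '[{"hand":1,"travel":[-51,55.8,-14.2],"angular":[0,0,-6]},{"hand":1,"travel":[-51,55.8,-14.2],"angular":[0,0,-6]},{"hand":1,"travel":[-51,55.8,-14.2],"angular":[0,0,-6]},{"hand":1,"travel":[-51,55.8,-14.2],"angular":[0,0,-6]},{"hand":1,"travel":[-51,55.8,-14.2],"angular":[0,0,-6]},{"hand":1,"travel":[-51,55.8,-14.2],"angular":[0,0,-6]},{"hand":1,"travel":[-51,55.8,-14.2],"angular":[0,0,-6]},{"hand":1,"travel":[-51,55.8,-14.2],"angular":[0,0,-6]},{"hand":1,"travel":[-51,55.8,-14.2],"angular":[0,0,-6]},{"hand":1,"travel":[-51,55.8,-14.2],"angular":[0,0,-6]},{"hand":1,"travel":[-51,55.8,-14.2],"angular":[0,0,-6]},{"hand":1,"travel":[-51,55.8,-14.2],"angular":[0,0,-6]},{"hand":1,"travel":[-51,55.8,-14.2],"angular":[0,0,-6]},{"hand":1,"travel":[-51,55.8,-14.2],"angular":[0,0,-6]},{"hand":1,"travel":[-51,55.8,-14.2],"angular":[0,0,-6]},{"hand":0.5,"travel":[-51,55.8,-14.2],"angular":[0,0,-6]},{"hand":0.5,"travel":[-51,55.8,-14.2],"angular":[0,0,-6]},{"hand":0.5,"travel":[-51,55.8,-14.2],"angular":[0,0,-6]},{"hand":0.5,"travel":[-51,55.8,-14.2],"angular":[0,0,-6]},{"hand":0.5,"travel":[-51,55.8,-14.2],"angular":[0,0,-6]}]'
python3 - <<'E'
from h import *
im=ctrl.get_image('wrist'); save(im,'w1.png'); print(np.round(im['origin']),im['fx'],np.round(im['orientation'],2))
for n in ['cap','ring','collar','slot']:
    print(n,[(np.round(p['at'],1).tolist(),round(p['confidence'],2)) for p in ctrl.spot_point('wrist',n)])
im=ctrl.get_image('top'); print(ctrl.read_state()['qpos'])
for r in ctrl.regions_of('top','pack0'):
    v,u=np.nonzero(r['region'])
    if len(u)<20: continue
    (c,wh,a)=cv2.minAreaRect(np.column_stack([u,v]).astype(np.float32)); b=cv2.boxPoints((c,wh,a))
    e=max([(b[0],b[1]),(b[1],b[2])],key=lambda p:np.hypot(*(p[0]-p[1])))
    P=ray(im,*e[0],30)-ray(im,*e[1],30)
    print(np.round(ray(im,*c,25)),'yaw',round(np.degrees(np.arctan2(P[1],P[0]))%180,1),np.round(np.linalg.norm(P)),round(r['confidence'],2),wh)
E
```

```text
clock: 2.9
eef_pos: [574.6, 1.2, 350.3]
tool_rot: [-3.141, -0.001, 1.431]
force: [-0.2, -1.0, 1.6]
width: 42.8
[504.  11. 515.] 375.9438067966347 [2.86 0.   1.43]
cap [([588.7, 2.0, 169.9], 0.96)]
ring []
collar []
slot []
[-0.18530719  0.39953204  0.20718681  1.52530315 -0.08523531  1.22554943
  1.46412683]
[ 449. -412.   25.] yaw 134.0 77.0 0.65 (8.485280990600586, 31.11269760131836)
[ 390. -281.   25.] yaw 35.5 75.0 0.65 (31.400001525878906, 11.200000762939453)
[ 510. -295.   25.] yaw 14.6 75.0 0.62 (30.45887565612793, 11.206568717956543)
[ 597. -381.   25.] yaw 144.1 81.0 0.58 (8.683858871459961, 31.95004653930664)
[602. 296.  25.] yaw 163.8 76.0 0.56 (10.75174331665039, 30.35786247253418)
```

View pics/w1.png

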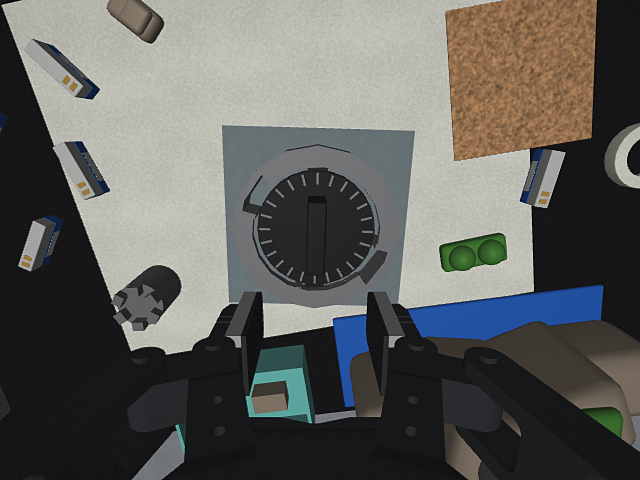

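Run:
```python
from h import *
im=ctrl.get_image('wrist')
a=lambda p,q,z:(np.round(ray(im,*p,z),1)[:2],np.round(ray(im,*q,z),1)[:2],round(np.degrees(np.arctan2(*(ray(im,*q,z)-ray(im,*p,z))[1::-1])),1))
print(a((222,126),(414,131),150),a((222,126),(229,304),150),a((414,131),(400,304),150))
g=cv2.cvtColor(im['frame'],cv2.COLOR_RGB2GRAY)
print(g[230,295:340],g[205,295:340])
r=ctrl.regions_of('wrist','cap')[0]['region']; v,u=np.nonzero(r); print(u.min(),u.max(),v.min(),v.max())
print(np.round(ray(im,(u.min()+u.max())/2,(v.min()+v.max())/2,180),1))
print(a((316.5,197),(316.3,285),216))
s=ctrl.read_state()
shift([592,0,240],82)
cv2.imwrite('pics/w1c.png',cv2.cvtColor(cv2.resize(im['frame'][110:320,210:430],None,fx=2.7,fy=2.7,interpolation=2),cv2.COLOR_RGB2BGR))
```

```text
(array([487.9, -74.6]), array([517.5, 101.4]), np.float64(80.5)) (array([487.9, -74.6]), array([ 666.2, -105.1]), np.float64(-9.7)) (array([517.5, 101.4]), array([691.8,  74.8]), np.float64(-8.7))
[39 39 40 38 38 39 37 39 39 38 38 39 38 31 26 37 40 40 41 39 37 38 37 39
 39 37 37 38 38 38 39 30 22 40 38 38 38 38 36 37 38 38 37 38 38] [39 40 41 39 40 40 41 40 39 41 41 39 41 40 21 31 42 42 42 40 41 41 41 40
 39 42 41 40 40 40 40 38 30 16 42 39 39 40 39 40 40 38 39 38 40]
258 376 166 285
[5.87e+02 3.00e-01 1.80e+02]
(array([554.8,   4.2]), array([630. ,  -6.6]), np.float64(-8.2))
travel [ 0.28  1.65 11.04]
 turn [-0.  -0.  -0.1] q7 1.46
 turn [ -0.    0.  179.9] q7 1.46
```

View pics/w1c.png

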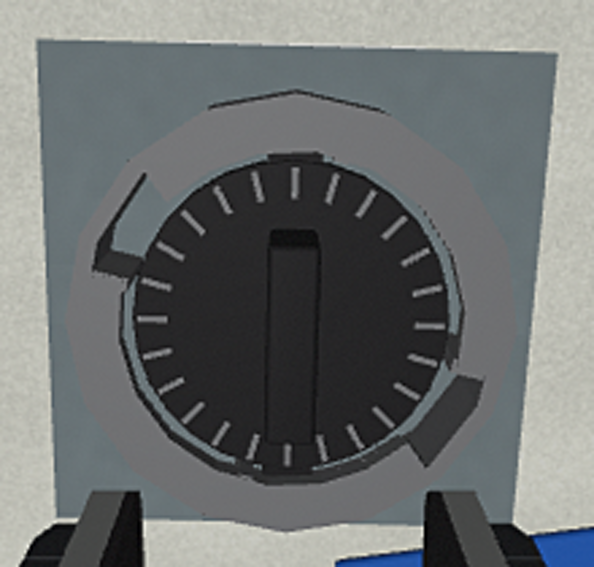

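```bash
python3 -m creep '[{"hand":0.4,"travel":[0.2,1.5,0],"angular":[0,0,1]},{"hand":0.4,"travel":[0.2,1.5,5],"angular":[0,0,1]},{"hand":0.4,"travel":[0.2,1.5,10],"angular":[0,0,1]},{"hand":0.4,"travel":[0.2,1.5,13],"angular":[0,0,1]},{"hand":0.4,"travel":[0.2,1.5,15],"angular":[0,0,1]},{"hand":0.4,"travel":[0.2,1.5,16],"angular":[0,0,1]},{"hand":0.4,"travel":[0.2,1.5,16],"angular":[0,0,1]},{"hand":0,"travel":[0.2,1.5,16],"angular":[0,0,1]},{"hand":0,"travel":[0.2,1.5,16],"angular":[0,0,1]},{"hand":0,"travel":[0.2,1.5,16],"angular":[0,0,1]},{"hand":0,"travel":[0.2,1.5,16],"angular":[0,0,1]},{"hand":0,"travel":[0.2,1.5,16],"angular":[0,0,1]}]'
python3 - <<'E'
from h import *
shift([590.5,-.5,175],141)
E
```

```text
clock: 4.55
eef_pos: [591.5, -0.7, 191.7]
tool_rot: [3.139, -0.001, 1.411]
force: [-0.3, -0.9, 5.9]
width: 11.8
travel [ 0.   -0.1   1.67]
 turn [  0.2   0.1 -60.1] q7 1.49
 turn [ 1.000e-01 -2.000e-01  1.199e+02] q7 1.49
```

```bash
python3 -m creep '[{"hand":0,"travel":[0,-0.05,0.5],"angular":[0,0,0]},{"hand":0,"travel":[0,-0.05,1],"angular":[0,0,0]},{"hand":0,"travel":[0,-0.05,1],"angular":[0,0,0]}]'
python3 - <<'E'
from h import *
im=ctrl.get_image('wrist'); f=im['frame'][180:420,180:460]
cv2.imwrite('pics/w2.png',cv2.cvtColor(cv2.resize(f,None,fx=2,fy=2),cv2.COLOR_RGB2BGR))
E
```

```text
clock: 4.85
eef_pos: [591.6, -0.7, 183.4]
tool_rot: [3.137, -0.001, 1.411]
force: [-3.1, 0.3, 15.5]
width: 11.7
```

View pics/w2.png

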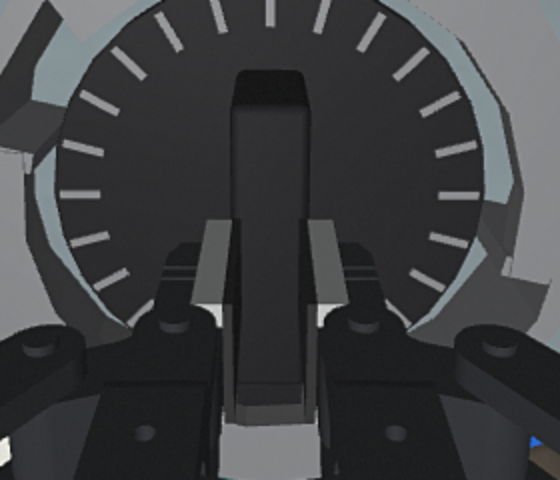

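```bash
python3 -m creep '[{"hand":0,"travel":[0,0,0.2],"angular":[0,0,-4]},{"hand":0,"travel":[0,0,0.2],"angular":[0,0,-10]},{"hand":0,"travel":[0,0,0.2],"angular":[0,0,-17]},{"hand":0,"travel":[0,0,0.2],"angular":[0,0,-24]},{"hand":0,"travel":[0,0,0.2],"angular":[0,0,-30]}]'
python3 -m creep '[{"hand":0,"travel":[0,0,0.15],"angular":[0,0,-6]},{"hand":0,"travel":[0,0,0.15],"angular":[0,0,-12]},{"hand":0,"travel":[0,0,0.15],"angular":[0,0,-18]},{"hand":0,"travel":[0,0,0.15],"angular":[0,0,-24]},{"hand":0,"travel":[0,0,0.15],"angular":[0,0,-29]},{"hand":0,"travel":[0,0,0.15],"angular":[0,0,-32]},{"hand":0,"travel":[0,0,0.15],"angular":[0,0,-32]}]'
python3 - <<'E'
from h import *
im=ctrl.get_image('wrist'); f=im['frame'][130:420,130:510];print(ctrl.read_state()['torque'])
cv2.imwrite('pics/w3.png',cv2.cvtColor(cv2.resize(f,None,fx=2,fy=2),cv2.COLOR_RGB2BGR))
E
```

```text
clock: 5.4
eef_pos: [592.0, 0.3, 184.0]
tool_rot: [3.135, 0.001, 1.94]
force: [-4.1, 2.5, 13.4]
width: 11.8
clock: 6.1
eef_pos: [591.7, 1.4, 184.5]
tool_rot: [3.135, 0.004, 2.5]
force: [-4.5, 2.1, 14.0]
width: 11.6
[0.36871357 1.04645052 0.05436434]
```

View pics/w3.png

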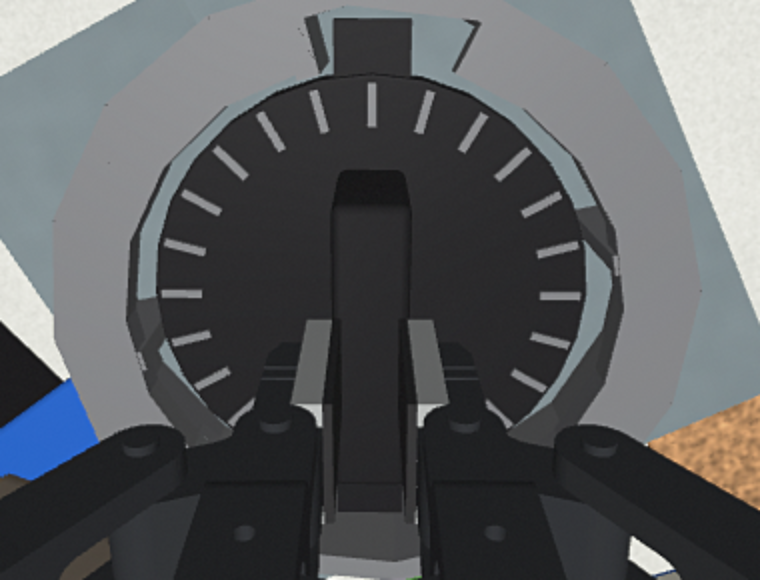

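```bash
python3 -m creep '[{"hand":0,"travel":[0,0,0.15],"angular":[0,0,2]},{"hand":0,"travel":[0,0,0.0],"angular":[0,0,3]},{"hand":0,"travel":[0,0,-0.4],"angular":[0,0,3]},{"hand":0,"travel":[0,0,-0.8],"angular":[0,0,3]},{"hand":0,"travel":[0,0,-1.3],"angular":[0,0,3]},{"hand":0,"travel":[0,0,-1.8],"angular":[0,0,3]},{"hand":0,"travel":[0,0,-1.8],"angular":[0,0,3]}]'
python3 - <<'E'
from h import *
shift([472,280,300],90)
E
```

```text
clock: 6.85
eef_pos: [591.8, 1.4, 202.8]
tool_rot: [3.134, 0.004, 2.446]
force: [-0.1, 0.3, -1.6]
width: 11.8
travel [27.01 13.8  -9.72]
 turn [ 0.5  0.  50.2] q7 2.33
 turn [  -0.     0.6 -129.8] q7 2.33
```

```bash
python3 -m creep '[{"hand":0,"travel":[0,0,-4.7],"angular":[0,0,0]},{"hand":0,"travel":[4.5,2.3,-4.7],"angular":[0,0,0]},{"hand":0,"travel":[9,4.6,-4.7],"angular":[0,0,0]},{"hand":0,"travel":[13.5,6.9,-4.7],"angular":[0,0,0]},{"hand":0,"travel":[18,9.2,-2],"angular":[0,0,0]},{"hand":0,"travel":[22.5,11.5,2],"angular":[0,0,0]},{"hand":0,"travel":[27,13.8,7],"angular":[0.5,0,0]},{"hand":0,"travel":[27,13.8,12],"angular":[0.5,0,0]},{"hand":0,"travel":[27,13.8,15],"angular":[0.5,0,0]},{"hand":0,"travel":[27,13.8,17],"angular":[0.5,0,0]},{"hand":0,"travel":[27,13.8,17.3],"angular":[0.5,0,0]},{"hand":0,"travel":[27,13.8,17.3],"angular":[0.5,0,0]}]'
python3 - <<'E'
from h import *
im=ctrl.get_image('wrist'); save(im,'w4.png')
s=ctrl.read_state();print(s['qpos'],s['force'])
E
```

```text
clock: 8.05
eef_pos: [473.9, 280.4, 29.4]
tool_rot: [-3.138, 0.004, 2.446]
force: [0.2, -0.4, -1.5]
width: 11.9
[-0.52587326  0.74945118 -0.09500756  1.92967641  0.15336689  0.46845803
  1.71334656] [-0.31843556 -0.41203619 -1.4167893 ]
```

View pics/w4.png

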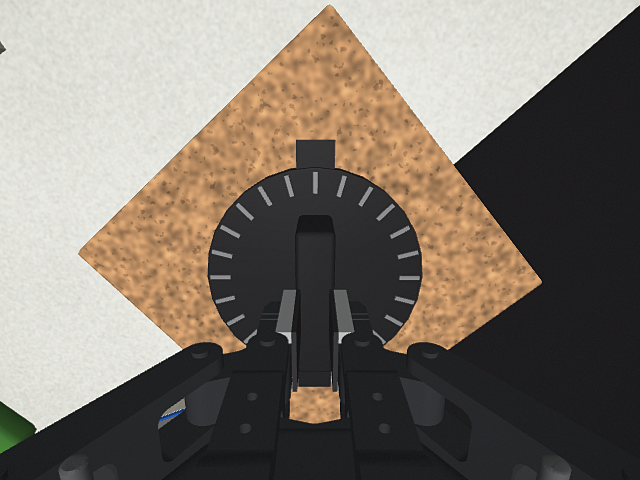

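```bash
python3 -m creep '[{"hand":0,"travel":[0,0,0.3],"angular":[-0.2,0,0]},{"hand":0,"travel":[0,0,0.5],"angular":[-0.2,0,0]},{"hand":0,"travel":[0,0,0.6],"angular":[-0.2,0,0]},{"hand":0,"travel":[0,0,0.6],"angular":[-0.2,0,0]}]'
```

```text
clock: 8.5
eef_pos: [475.5, 280.8, 25.4]
tool_rot: [3.137, 0.005, 2.445]
force: [-0.3, 0.0, -1.0]
width: 12.1
```

```bash
python3 -m creep '[{"hand":0,"travel":[0,0,0.2],"angular":[0,0,0]},{"hand":0,"travel":[0,0,0.35],"angular":[0,0,0]},{"hand":0,"travel":[0,0,0.35],"angular":[0,0,0]}]'
```

```text
clock: 8.8
eef_pos: [476.0, 280.9, 23.7]
tool_rot: [3.136, 0.006, 2.445]
force: [-2.9, -1.7, 14.4]
width: 11.8
```

```bash
python3 -m creep '[{"hand":0.45,"travel":[0,0,0],"angular":[0,0,0]},{"hand":0.45,"travel":[0,0,-0.1],"angular":[0,0,0]},{"hand":0.45,"travel":[0,0,-0.2],"angular":[0,0,0]},{"hand":0.45,"travel":[0,0,-0.5],"angular":[0,0,0]},{"hand":0.45,"travel":[0,0,-3],"angular":[0,0,0]},{"hand":0.45,"travel":[0,0,-8],"angular":[0,0,0]},{"hand":0.45,"travel":[0,0,-13],"angular":[0,0,0]},{"hand":0.45,"travel":[0,0,-18],"angular":[0,0,0]},{"hand":0.45,"travel":[0,0,-22],"angular":[0,0,0]},{"hand":0.45,"travel":[0,0,-22],"angular":[0,0,0]}]'
python3 - <<'E'
from h import *
im=ctrl.get_image('wrist'); 
for n in ['cap','mat']: print(n,[(np.round(p['at'],1).tolist(),round(p['confidence'],2)) for p in ctrl.spot_point('wrist',n)])
shift([602,296,200],163.8-90)
shift([592,0,280],81)
E
```

```text
clock: 9.8
eef_pos: [477.4, 283.1, 249.8]
tool_rot: [3.125, 0.009, 2.445]
force: [0.8, 0.4, -0.6]
width: 38.0
cap [([472.2, 281.6, 3.4], 0.6)]
mat []
travel [-8.81  9.4   4.41]
 turn [ 0.4  0.1 66.3] q7 1.77
 turn [-1.000e-01  4.000e-01 -1.137e+02] q7 1.77
travel [-27.07 -13.92  -3.59]
 turn [ 0.4  0.2 59.1] q7 1.77
 turn [  -0.2    0.4 -120.9] q7 1.77
```

```bash
python3 -m creep '[{"hand":0.55,"travel":[-3,3,1],"angular":[0,0,8]},{"hand":0.55,"travel":[-6,6,2],"angular":[0,0,16]},{"hand":0.55,"travel":[-8.8,9.4,3],"angular":[0,0,24]},{"hand":0.55,"travel":[-8.8,9.4,4.4],"angular":[0,0,32]},{"hand":0.55,"travel":[-8.8,9.4,4.4],"angular":[0,0,40]},{"hand":0.55,"travel":[-8.8,9.4,4.4],"angular":[0,0,48]},{"hand":0.55,"travel":[-8.8,9.4,4.4],"angular":[0,0,56]},{"hand":0.55,"travel":[-8.8,9.4,4.4],"angular":[0.2,0.2,64]},{"hand":0.55,"travel":[-8.8,9.4,4.4],"angular":[0.4,0.2,66]},{"hand":0.55,"travel":[-8.8,9.4,4.4],"angular":[0.4,0.2,66]}]'
cat >> h.py <<'E'
def packs(cam='wrist',th=0.4):
    im=ctrl.get_image(cam); s=ctrl.read_state(); print('tcp',np.round(s['eef_pos'],1),'yaw',round(np.degrees(s['tool_rot'][2]),1),'q7',round(s['qpos'][6],2))
    for p in ctrl.spot_point(cam,'pack0'):
        if p['confidence']>th: print('spot',np.round(p['at'],1),round(p['confidence'],2))
    for r in ctrl.regions_of(cam,'pack0'):
        m=r['region'].astype(np.uint8)
        if r['confidence']<th or m.sum()<20: continue
        # top face: grey shell, fit the rectangle 72x18 at z=38 to the silhouette (hull of top+bottom rectangles), by search
        from scipy.optimize import minimize
        c=max(cv2.findContours(m,cv2.RETR_EXTERNAL,cv2.CHAIN_APPROX_NONE)[0],key=len)[:,0].astype(float)
        o=np.array(im['origin']);Rm=rot(im['orientation'])
        (cc,wh,a)=cv2.minAreaRect(c.astype(np.float32)); p0=ray(im,*cc,20)
        bp=cv2.boxPoints((cc,wh,a)); e=max([(bp[0],bp[1]),(bp[1],bp[2])],key=lambda p:np.hypot(*(p[0]-p[1])))
        P=ray(im,*e[0],30)-ray(im,*e[1],30); a0=np.arctan2(P[1],P[0])
        def sil(q):
            x,y,t=q[0],q[1],q[2]/30; L=np.array([(i*36,j*9,k) for i in(-1,1) for j in(-1,1) for k in(0,38)],float)
            W=np.c_[x+L[:,0]*np.cos(t)-L[:,1]*np.sin(t),y+L[:,0]*np.sin(t)+L[:,1]*np.cos(t),L[:,2]]
            C=(W-o)@Rm; uv=C[:,:2]/C[:,2:]*[im['fx'],im['fy']]+[im['cx'],im['cy']]
            return cv2.convexHull(uv.astype(np.float32))
        def cost(q):
            h=sil(q); return np.mean([min(abs(cv2.pointPolygonTest(h,tuple(map(float,k)),True)),15)**2 for k in c[::3]])
        b=min((minimize(cost,[p0[0],p0[1],a0*30],method='Nelder-Mead',options=dict(initial_simplex=np.array([p0[0],p0[1],a0*30])+np.array([[0,0,0],[8,0,0],[0,8,0],[0,0,d]]))) for d in(6,-6)),key=lambda r:r.fun)
        print('fit x,y',np.round(b.x[:2],1),'yaw',round(np.degrees(b.x[2]/30)%180,1),'rms px',round(b.fun**.5,2),'conf',round(r['confidence'],2), 'px',np.round(cc))
E
python3 - <<'E'
from h import *
packs()
save(ctrl.get_image('wrist'),'w5.png')
E
```

```text
clock: 10.95
eef_pos: [601.1, 295.7, 198.3]
tool_rot: [-3.139, 0.002, 1.295]
force: [-0.4, 0.4, -0.6]
width: 46.8
tcp [601.2 295.9 198.7] yaw 74.3 q7 0.9
spot [603.8 298.1   2.8] 0.84
fit x,y [602.9 297.9] yaw 163.1 rms px 0.73 conf 0.91 px [318. 214.]
```

View pics/w5.png

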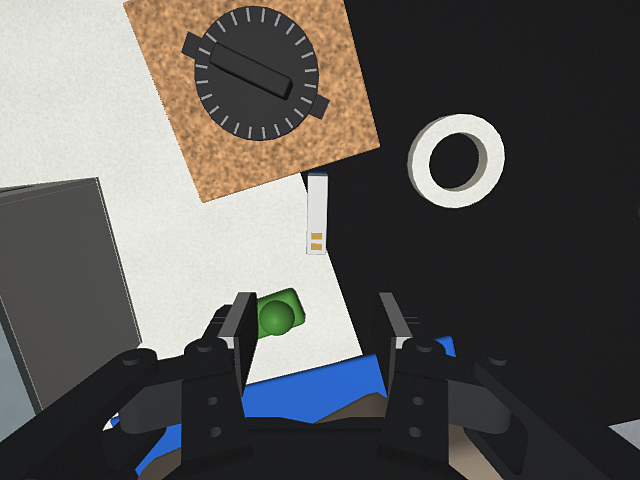

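```bash
python3 -m creep '[{"hand":0.5,"travel":[0.25,0.1,5],"angular":[0,0,1.2]},{"hand":0.5,"travel":[0.25,0.1,10],"angular":[0,0,1.2]},{"hand":0.5,"travel":[0.25,0.1,14],"angular":[0,0,1.2]},{"hand":0.5,"travel":[0.25,0.1,17],"angular":[0,0,1.2]},{"hand":0.5,"travel":[0.25,0.1,17.9],"angular":[0,0,1.2]},{"hand":0.5,"travel":[0.25,0.1,17.9],"angular":[0,0,1.2]},{"hand":0.5,"travel":[0.25,0.1,17.9],"angular":[0,0,1.2]},{"hand":0,"travel":[0.25,0.1,17.9],"angular":[0,0,1.2]},{"hand":0,"travel":[0.25,0.1,17.9],"angular":[0,0,1.2]},{"hand":0,"travel":[0.25,0.1,17.9],"angular":[0,0,1.2]},{"hand":0,"travel":[0.25,0.1,17.9],"angular":[0,0,1.2]},{"hand":0,"travel":[0.25,0.1,17.9],"angular":[0,0,1.2]}]'
python3 - <<'E'
from h import *
shift([590.5,0,300],-9)
E
```

```text
clock: 12.35
eef_pos: [603.2, 298.3, 21.0]
tool_rot: [-3.14, -0.001, 1.274]
force: [0.1, 0.3, -0.2]
width: 0.2
travel [-28.88   7.48 -27.93]
 turn [-0.1  0.  82. ] q7 0.91
 turn [ -0.   -0.1 -98. ] q7 0.91
```

```bash
python3 -m creep '[{"hand":0,"travel":[0,0,-5],"angular":[0,0,0]},{"hand":0.5,"travel":[0,0,-10],"angular":[0,0,0]},{"hand":0.5,"travel":[0,0,-15],"angular":[0,0,0]},{"hand":0.5,"travel":[0,0,-18],"angular":[0,0,0]},{"hand":0.5,"travel":[0,0,-18],"angular":[0,0,0]}]'
python3 - <<'E'
from h import *
packs()
save(ctrl.get_image('wrist'),'w6.png')
E
```

```text
clock: 12.85
eef_pos: [606.6, 299.5, 207.0]
tool_rot: [3.135, -0.008, 1.274]
force: [0.8, -0.5, -0.4]
width: 42.6
tcp [604.9 298.8 203.9] yaw 73.0 q7 0.88
spot [606.9 298.9   2.4] 0.56
fit x,y [602.6 297.8] yaw 163.0 rms px 0.54 conf 0.77 px [310. 205.]
```

View pics/w6.png

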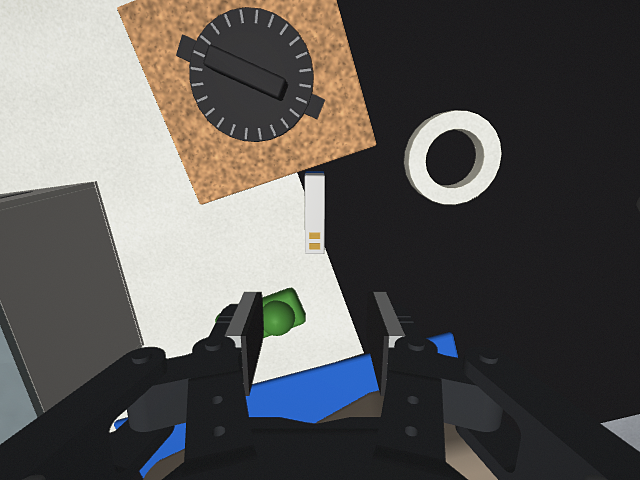

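```bash
python3 -m creep '[{"hand":0.5,"travel":[-0.15,-0.2,5],"angular":[0,0,0]},{"hand":0.5,"travel":[-0.15,-0.2,10],"angular":[0,0,0]},{"hand":0.5,"travel":[-0.15,-0.2,14],"angular":[0,0,0]},{"hand":0.5,"travel":[-0.15,-0.2,17],"angular":[0,0,0]},{"hand":0.5,"travel":[-0.15,-0.2,18.2],"angular":[0,0,0]},{"hand":0.5,"travel":[-0.15,-0.2,18.2],"angular":[0,0,0]},{"hand":0.5,"travel":[-0.15,-0.2,18.2],"angular":[0,0,0]}]'
python3 - <<'E'
from h import *
im=ctrl.get_image('wrist');save(im,'w7.png'); print(ctrl.read_state()['eef_pos'],im['origin'])
E
```

```text
clock: 13.75
eef_pos: [600.0, 297.1, 18.1]
tool_rot: [-3.139, 0.001, 1.274]
force: [0.1, 0.4, 1.7]
width: 42.9
[600.56673917 297.3596084   18.97404131] [532.37896835 318.11177278 182.59755343]
```

View pics/w7.png

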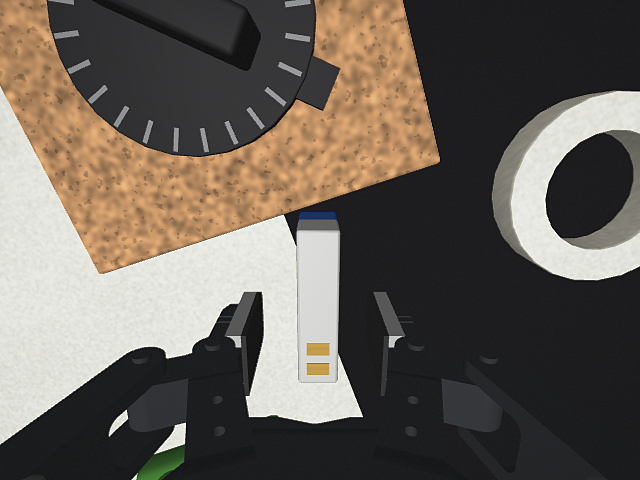

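```bash
python3 -m creep '[{"hand":0.2,"travel":[0.1,0.2,0],"angular":[0,0,0]},{"hand":0.1,"travel":[0.1,0.2,0],"angular":[0,0,0]}]'; python3 -m creep '[{"hand":0.0,"travel":[0,0,0],"angular":[0,0,0]},{"hand":0.0,"travel":[0,0,0],"angular":[0,0,0]},{"hand":0.0,"travel":[0,0,0],"angular":[0,0,0]}]'
python3 - <<'E'
from h import *
im=ctrl.get_image('wrist');save(im,'w8.png'); print(ctrl.read_state()['eef_pos'],im['origin'])
E
```

```text
clock: 14.0
eef_pos: [604.6, 298.4, 20.9]
tool_rot: [3.14, -0.003, 1.274]
force: [0.5, -0.4, 0.8]
width: 14.2
clock: 14.3
eef_pos: [604.6, 298.5, 21.3]
tool_rot: [3.14, -0.004, 1.274]
force: [-0.6, -0.6, -0.4]
width: -0.2
[604.4947361  298.42411633  21.10120942] [536.14533918 319.0855861  185.4454644 ]
```

View pics/w8.png

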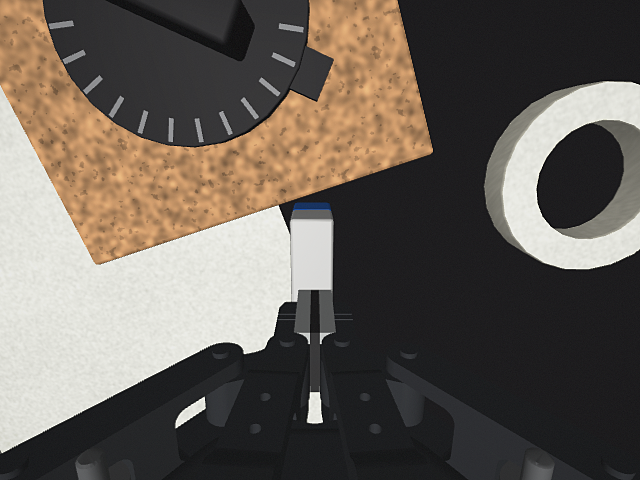

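```bash
python3 -m creep '[{"hand":0.5,"travel":[0,-0.1,0],"angular":[0,0,0]},{"hand":0.5,"travel":[0,-0.1,0],"angular":[0,0,0]},{"hand":0.5,"travel":[0,-0.1,0],"angular":[0,0,0]},{"hand":0.5,"travel":[0,-0.1,0.6],"angular":[0,0,0]},{"hand":0.5,"travel":[0,-0.1,1.2],"angular":[0,0,0]},{"hand":0.5,"travel":[0,-0.1,1.2],"angular":[0,0,0]}]'; python3 -m creep '[{"hand":0.0,"travel":[0,0,0],"angular":[0,0,0]},{"hand":0.0,"travel":[0,0,0],"angular":[0,0,0]},{"hand":0.0,"travel":[0,0,0],"angular":[0,0,0]},{"hand":0.0,"travel":[0,0,0],"angular":[0,0,0]},{"hand":0.0,"travel":[0,0,0],"angular":[0,0,0]}]'
```

```text
clock: 14.95
eef_pos: [602.6, 298.3, 7.7]
tool_rot: [-3.142, -0.002, 1.274]
force: [0.1, -0.2, -0.7]
width: 42.8
clock: 15.45
eef_pos: [602.5, 298.3, 7.6]
tool_rot: [-3.141, -0.002, 1.274]
force: [0.2, 0.1, -1.4]
width: 16.1
```

```bash
python3 -m creep '[{"hand":0,"travel":[0,0,-5],"angular":[0,0,0]},{"hand":0,"travel":[0,0,-10],"angular":[0,0,0]},{"hand":0,"travel":[0,0,-15],"angular":[0,0,0]},{"hand":0,"travel":[0,0,-20],"angular":[0,0,4]},{"hand":0,"travel":[-4,1,-25],"angular":[0,0,12]},{"hand":0,"travel":[-8.5,2,-29],"angular":[0,0,20]},{"hand":0,"travel":[-13,3,-29],"angular":[0,0,28]},{"hand":0,"travel":[-17.5,4,-29],"angular":[0,0,36]},{"hand":0,"travel":[-22,5,-29],"angular":[0,0,44]},{"hand":0,"travel":[-26,6,-29],"angular":[0,0,52]},{"hand":0,"travel":[-28.9,7,-29],"angular":[0,0,60]},{"hand":0,"travel":[-28.9,7.5,-29],"angular":[0,0,68]},{"hand":0,"travel":[-28.9,7.5,-29],"angular":[0,0,76]},{"hand":0,"travel":[-28.9,7.5,-29],"angular":[0,0,82]},{"hand":0,"travel":[-28.9,7.5,-29],"angular":[0,0,82]},{"hand":0,"travel":[-28.9,7.5,-29],"angular":[0,0,82]}]'
python3 - <<'E'
from h import *
im=ctrl.get_image('wrist');save(im,'w9.png')
for n in ['slot','ring','collar','safe']: print(n,[(np.round(p['at'],1).tolist(),round(p['confidence'],2)) for p in ctrl.spot_point('wrist',n)])
s=ctrl.read_state();print(s['eef_pos'],s['tool_rot'],s['qpos'][6],s['width'],im['origin'],im['orientation'])
E
```

```text
clock: 17.05
eef_pos: [589.4, -0.2, 297.1]
tool_rot: [-3.14, 0.0, -0.154]
force: [-0.0, 0.3, -1.0]
width: 16.1
slot [([590.7, 1.6, 148.5], 0.79)]
ring [([585.8, -4.3, 176.5], 0.93)]
collar []
safe [([591.7, -4.3, -2.0], 0.83)]
[ 5.89531488e+02 -4.34632168e-01  2.97187543e+02] [-3.13978521e+00 -1.05210127e-04 -1.56441534e-01] 0.09783746705606754 16.045794932091184 [600.754134    70.29369394 461.49025343] [ 2.85706022e+00  2.42548671e-04 -1.54338416e-01]
```

View pics/w9.png

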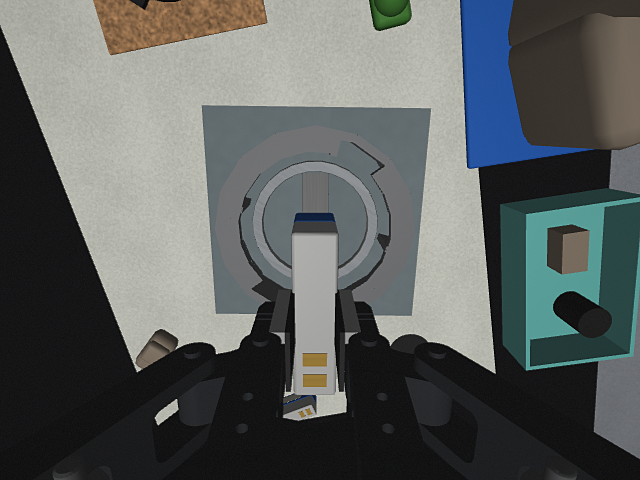

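Run:
```python
from h import *
im=ctrl.get_image('wrist'); f=im['frame'].astype(int)
g=cv2.cvtColor(im['frame'],cv2.COLOR_RGB2GRAY)
for v in(185,195,205): print(v,g[v,296:336])
A=[ray(im,*p,150)[:2] for p in((203,106),(430,109),(412,315),(217,313))]
print('plate centre',np.round(sum(A)/4,1),[round(np.degrees(np.arctan2(*(A[(i+1)%4]-A[i])[::-1])),1) for i in range(4)],[round(np.linalg.norm(A[(i+1)%4]-A[i])) for i in range(4)])
for p,z in(((315,190),150),((316,162),172),((253,220),172),((379,220),172),((293.5,234),327.5),((336.5,234),327.5),((294,394),327.5),((335,394),327.5)): print(p,np.round(ray(im,*p,z),1))
c=f[220:230,280:350].mean(0).round(); print(c[:,0].tolist()); print(g[300,280:350].tolist())
```

```text
185 [110 109 110 109 111 109  87 110 111 109 107 109 109 107 108 109 107 107
 108 107 107 108 109 108 110 107 110 108 108 105 107 109  90 106 105 106
 105 104 105 104]
195 [109 109 109 109 109 109  88 110 112 110 107 109 108 106 109 108 108 108
 109 107 106 109 110 109 108 108 109 108 108 105 107 110  90 108 107 107
 107 106 106 106]
205 [109 109 109 110 111 108  86 111 112 110 110 108 109 107 109 109 108 110
 109 108 107 111 111 110 108 109 108 108 108 107 109  94 108 106 106 105
 106 106 106 107]
plate centre [ 5.909e+02 -2.000e-01] [np.float64(-9.7), np.float64(-99.3), np.float64(170.4), np.float64(80.4)] [178, 178, 178, 178]
(315, 190) [594.2  24.  150. ]
(316, 162) [598.7  48.1 172. ]
(253, 220) [542.7  11.5 172. ]
(379, 220) [640.9  -4.  172. ]
(293.5, 234) [587.7  35.4 327.5]
(336.5, 234) [603.4  32.9 327.5]
(294, 394) [575.9 -33.5 327.5]
(335, 394) [593.  -36.2 327.5]
[102.0, 102.0, 103.0, 103.0, 103.0, 102.0, 103.0, 102.0, 102.0, 102.0, 102.0, 103.0, 100.0, 77.0, 46.0, 50.0, 54.0, 55.0, 55.0, 54.0, 55.0, 55.0, 54.0, 55.0, 54.0, 54.0, 55.0, 54.0, 54.0, 54.0, 55.0, 54.0, 55.0, 55.0, 54.0, 55.0, 55.0, 55.0, 54.0, 54.0, 55.0, 54.0, 54.0, 55.0, 54.0, 55.0, 55.0, 55.0, 55.0, 55.0, 55.0, 55.0, 54.0, 52.0, 51.0, 66.0, 86.0, 99.0, 100.0, 99.0, 99.0, 100.0, 100.0, 100.0, 100.0, 100.0, 100.0, 99.0, 99.0, 100.0]
[54, 55, 54, 54, 55, 53, 55, 56, 56, 35, 16, 16, 13, 9, 66, 185, 174, 170, 169, 170, 170, 171, 169, 168, 169, 170, 169, 168, 168, 168, 169, 168, 168, 167, 169, 169, 168, 168, 167, 167, 168, 168, 168, 167, 167, 167, 167, 168, 167, 167, 168, 167, 166, 171, 177, 36, 8, 16, 17, 16, 38, 58, 54, 55, 56, 53, 53, 55, 54, 54]
```

```bash
python3 -m creep '[{"hand":0,"travel":[0.07,0,3],"angular":[0,0,0.4]},{"hand":0,"travel":[0.07,0,7],"angular":[0,0,0.4]},{"hand":0,"travel":[0.07,0,10],"angular":[0,0,0.4]},{"hand":0,"travel":[0.07,0,12],"angular":[0,0,0.4]},{"hand":0,"travel":[0.07,0,13],"angular":[0,0,0.4]},{"hand":0,"travel":[0.07,0,13],"angular":[0,0,0.4]},{"hand":0,"travel":[0.07,0,13],"angular":[0,0,0.4]}]'
```

```text
clock: 18.05
eef_pos: [591.1, -0.6, 168.1]
tool_rot: [-3.14, -0.002, -0.164]
force: [-0.1, -0.1, -1.6]
width: 15.9
```

```bash
python3 -m creep '[{"hand":0,"travel":[-0.06,-0.04,0.6],"angular":[0,0,0]},{"hand":0,"travel":[-0.06,-0.04,1.2],"angular":[0,0,0]},{"hand":0,"travel":[-0.06,-0.04,1.8],"angular":[0,0,0]},{"hand":0,"travel":[-0.06,-0.04,2.2],"angular":[0,0,0]},{"hand":0,"travel":[-0.06,-0.04,2.5],"angular":[0,0,0]},{"hand":0,"travel":[-0.06,-0.04,2.5],"angular":[0,0,0]}]'
```

```text
clock: 18.65
eef_pos: [590.3, -0.0, 142.6]
tool_rot: [-3.14, -0.001, -0.164]
force: [-0.3, 0.2, 0.0]
width: 15.9
```

```bash
python3 -m creep '[{"hand":0.3,"travel":[0,0,0],"angular":[0,0,0]},{"hand":0.3,"travel":[0,0,0],"angular":[0,0,0]},{"hand":0.3,"travel":[0,0,0],"angular":[0,0,0]},{"hand":0.3,"travel":[0,0,-5],"angular":[0,0,0]},{"hand":0.3,"travel":[0,0,-10],"angular":[0,0,0]},{"hand":0.5,"travel":[0,0,-15],"angular":[0,0,0]},{"hand":0.5,"travel":[0,0,-15],"angular":[0,0,0]}]'
python3 - <<'E'
from h import *
im=ctrl.get_image('wrist');cv2.imwrite('pics/w10.png',cv2.cvtColor(im['frame'][90:400,150:480],cv2.COLOR_RGB2BGR))
packs(th=.3)
shift([510,-295,230],14.6-90)
E
```

```text
clock: 19.35
eef_pos: [594.4, -1.7, 300.2]
tool_rot: [-3.138, -0.015, -0.164]
force: [0.7, -0.7, -1.0]
width: 42.7
tcp [ 5.908e+02 -3.000e-01  2.942e+02] yaw -9.4 q7 0.1
spot [ 506.5 -297.6   -4.4] 0.71
fit x,y [ 512.8 -291.1] yaw 16.3 rms px 4.11 conf 0.65 px [290. 409.]
fit x,y [ 367.7 -304.8] yaw 64.3 rms px 1.54 conf 0.55 px [184. 431.]
travel [-3.01 30.42  6.11]
 turn [-0.1  0.1 66. ] q7 0.1
 turn [-1.00e-01 -1.00e-01 -1.14e+02] q7 0.1
```

View pics/w10.png

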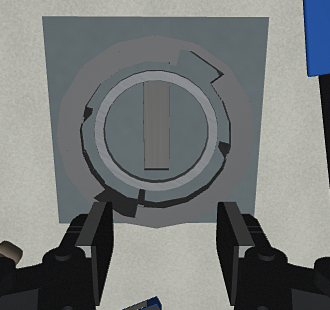

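```bash
python3 -m creep '[{"hand":0.5,"travel":[0,4.5,1],"angular":[0,0,8]},{"hand":0.5,"travel":[-1,9,2],"angular":[0,0,16]},{"hand":0.5,"travel":[-1,13.5,3],"angular":[0,0,24]},{"hand":0.5,"travel":[-2,18,4],"angular":[0,0,32]},{"hand":0.5,"travel":[-2,22.5,5],"angular":[0,0,40]},{"hand":0.5,"travel":[-3,27,6],"angular":[0,0,48]},{"hand":0.5,"travel":[-3,30.4,6],"angular":[0,0,56]},{"hand":0.5,"travel":[-3,30.4,8],"angular":[0,0,64]},{"hand":0.5,"travel":[-3,30.4,9],"angular":[0,0,66]},{"hand":0.5,"travel":[-3,30.4,9],"angular":[0,0,66]}]'
cat >> h.py <<'E'
def pk(x,y,yaw):
    "pack -> approach shift to grasp height (TCP 7.5)"
    shift([x,y,7.5],yaw-90)
E
python3 - <<'E'
from h import *
packs()
shift([510,-295,7.5],14.6-90)
E
```

```text
clock: 20.55
eef_pos: [509.0, -292.5, 198.2]
tool_rot: [3.137, 0.007, -1.313]
force: [-0.4, 0.4, -0.4]
width: 42.8
tcp [ 509.8 -293.   199.5] yaw -75.1 q7 -0.27
spot [ 447.7 -407.6    0.6] 0.89
spot [ 595.9 -380.5   -2.3] 0.75
spot [ 507.8 -296.5   -2.3] 0.73
fit x,y [ 596.5 -381.3] yaw 143.1 rms px 1.12 conf 0.93 px [441. 140.]
fit x,y [ 509.8 -294.8] yaw 15.1 rms px 0.68 conf 0.72 px [318. 212.]
fit x,y [ 392.8 -282.9] yaw 29.4 rms px 2.75 conf 0.63 px [275. 318.]
fit x,y [ 464. -424.] yaw 138.6 rms px 4.77 conf 0.61 px [424. 294.]
travel [ 0.15  0.09 19.36]
 turn [0.  0.1 0.2] q7 -0.27
 turn [  -0.2    0.  -179.8] q7 -0.27
```

```bash
python3 -m creep '[{"hand":0.5,"travel":[0.17,0.05,5],"angular":[0,0,0]},{"hand":0.5,"travel":[0.17,0.05,10],"angular":[0,0,0]},{"hand":0.5,"travel":[0.17,0.05,14],"angular":[0,0,0]},{"hand":0.5,"travel":[0.17,0.05,17],"angular":[0,0,0]},{"hand":0.5,"travel":[0.17,0.05,18.7],"angular":[0,0,0]},{"hand":0.5,"travel":[0.17,0.05,19.2],"angular":[0,0,0]},{"hand":0.5,"travel":[0.17,0.05,19.2],"angular":[0,0,0]},{"hand":0.5,"travel":[0.17,0.05,19.2],"angular":[0,0,0]},{"hand":0,"travel":[0.17,0.05,19.2],"angular":[0,0,0]},{"hand":0,"travel":[0.17,0.05,19.2],"angular":[0,0,0]},{"hand":0,"travel":[0.17,0.05,19.2],"angular":[0,0,0]},{"hand":0,"travel":[0.17,0.05,19.2],"angular":[0,0,0]},{"hand":0,"travel":[0.17,0.05,19.2],"angular":[0,0,0]}]'
python3 - <<'E'
from h import *
shift([590.5,0,250],-9.5)
E
```

```text
clock: 22.0
eef_pos: [511.3, -295.5, 10.6]
tool_rot: [-3.14, 0.001, -1.312]
force: [-0.5, -0.2, 5.7]
width: 15.5
travel [-26.57 -15.27 -23.87]
 turn [ -0.1   0.  -65.7] q7 -0.07
 turn [0.000e+00 1.000e-01 1.143e+02] q7 -0.07
```

```bash
python3 -m creep '[{"hand":0,"travel":[0,0,-4],"angular":[0,0,0]},{"hand":0,"travel":[0,0,-9],"angular":[0,0,0]},{"hand":0,"travel":[0,0,-14],"angular":[0,0,0]},{"hand":0,"travel":[0,0,-19],"angular":[0,0,-5]},{"hand":0,"travel":[-4,-2.3,-24],"angular":[0,0,-13]},{"hand":0,"travel":[-8,-4.6,-24],"angular":[0,0,-21]},{"hand":0,"travel":[-12,-6.9,-24],"angular":[0,0,-29]},{"hand":0,"travel":[-16,-9.2,-24],"angular":[0,0,-37]},{"hand":0,"travel":[-20,-11.5,-24],"angular":[0,0,-45]},{"hand":0,"travel":[-24,-13.8,-24],"angular":[0,0,-53]},{"hand":0,"travel":[-26.6,-15.3,-24],"angular":[0,0,-61]},{"hand":0,"travel":[-26.6,-15.3,-24],"angular":[0,0,-65.7]},{"hand":0,"travel":[-26.6,-15.3,-24],"angular":[0,0,-65.7]},{"hand":0,"travel":[-26.6,-15.3,-24],"angular":[0,0,-65.7]},{"hand":0,"travel":[-26.6,-15.3,-24],"angular":[0,0,-65.7]}]'
cat >> h.py <<'E'
def held(zb):
    "held pack: fit centre/yaw; zb = TCP height above the pack's underside"
    from scipy.optimize import minimize
    im=ctrl.get_image('wrist'); s=ctrl.read_state(); T=np.array(s['eef_pos']); yaw=s['tool_rot'][2]
    z=T[2]-zb+38
    hsv=cv2.cvtColor(im['frame'],cv2.COLOR_RGB2GRAY)
    # search the white top face: bright region near the finger centre
    m=(hsv>140).astype(np.uint8); m[:215]=0; n,l,st,ce=cv2.connectedComponentsWithStats(m); k=l[300,315]
    v,u=np.nonzero(l==k); (c,wh,a)=cv2.minAreaRect(np.column_stack([u,v]).astype(np.float32)); b=cv2.boxPoints((c,wh,a))
    P=np.array([ray(im,*q,z) for q in b]); e=max([P[1]-P[0],P[2]-P[1]],key=np.linalg.norm); w=min([P[1]-P[0],P[2]-P[1]],key=np.linalg.norm)
    print('tcp',np.round(T,1),'yaw',round(np.degrees(yaw),2),'width',round(s['width'],1),'top face',np.round(P.mean(0)[:2],1),'yaw',round(np.degrees(np.arctan2(e[1],e[0]))%180,1),np.round([np.linalg.norm(e),np.linalg.norm(w)],1))
E
python3 - <<'E'
from h import *
held(10.6); shift([590.9,1.2,170],-9.5)
E
```

```text
clock: 23.5
eef_pos: [590.4, -1.0, 251.5]
tool_rot: [-3.14, -0.001, -0.169]
force: [0.3, -0.3, -1.4]
width: 15.5
tcp [590.5  -0.9 251.5] yaw -9.63 width 15.7 top face [589.2 -10. ] yaw 79.0 [85.3 23.1]
travel [-0.01 -0.2   8.15]
 turn [-0.1 -0.1 -0.1] q7 0.12
 turn [-1.000e-01  1.000e-01  1.799e+02] q7 0.12
```

```bash
python3 -m creep '[{"hand":0,"travel":[0,-0.2,3],"angular":[0,0,0]},{"hand":0,"travel":[0,-0.2,6],"angular":[0,0,0]},{"hand":0,"travel":[0,-0.2,7.9],"angular":[0,0,0]},{"hand":0,"travel":[0,-0.2,7.9],"angular":[0,0,0]},{"hand":0,"travel":[0,-0.2,7.9],"angular":[0,0,0]}]'
```

```text
clock: 24.05
eef_pos: [591.2, 0.5, 172.8]
tool_rot: [-3.141, -0.001, -0.17]
force: [-0.2, -1.4, -0.5]
width: 15.7
```

```bash
python3 -m creep '[{"hand":0,"travel":[-0.04,-0.07,0.6],"angular":[0,0,-0.2]},{"hand":0,"travel":[-0.04,-0.07,1.2],"angular":[0,0,-0.2]},{"hand":0,"travel":[-0.04,-0.07,1.8],"angular":[0,0,-0.2]},{"hand":0,"travel":[-0.04,-0.07,2.3],"angular":[0,0,-0.2]},{"hand":0,"travel":[-0.04,-0.07,2.7],"angular":[0,0,-0.2]},{"hand":0,"travel":[-0.04,-0.07,2.7],"angular":[0,0,-0.2]}]'
```

```text
clock: 24.65
eef_pos: [590.5, 1.3, 145.2]
tool_rot: [-3.141, -0.0, -0.166]
force: [0.1, -0.6, -0.9]
width: 15.5
```

```bash
python3 -m creep '[{"hand":0.3,"travel":[0,0,0],"angular":[0,0,0]},{"hand":0.3,"travel":[0,0,0],"angular":[0,0,0]},{"hand":0.3,"travel":[0,0,0],"angular":[0,0,0]},{"hand":0.3,"travel":[0,0,-5],"angular":[0,0,0]},{"hand":0.3,"travel":[0,0,-9],"angular":[0,0,0]},{"hand":0.5,"travel":[0,0,-9],"angular":[0,0,0]},{"hand":0.5,"travel":[0,0,-9],"angular":[0,0,0]}]'
python3 - <<'E'
from h import *
im=ctrl.get_image('wrist');g=cv2.cvtColor(im['frame'],cv2.COLOR_RGB2GRAY);print(g[160:330:8,316].tolist())
packs('top',.3)
shift([391,-283,200],33-90)
E
```

```text
clock: 25.35
eef_pos: [591.0, 1.3, 236.3]
tool_rot: [-3.14, -0.002, -0.166]
force: [-0.8, 0.3, -0.4]
width: 42.6
[114, 107, 142, 85, 108, 109, 110, 111, 112, 112, 111, 114, 114, 114, 113, 112, 81, 107, 117, 135, 106, 118]
tcp [589.6   1.6 234.3] yaw -9.5 q7 0.13
spot [ 389.  -281.2   -0.5] 0.84
spot [ 447.2 -415.7   -3.6] 0.57
spot [ 6.14e+02 -5.00e-01  1.74e+01] 0.57
spot [ 598.2 -383.2    2.1] 0.53
fit x,y [ 451.  -413.4] yaw 134.3 rms px 0.61 conf 0.72 px [485. 264.]
fit x,y [ 391.9 -281.8] yaw 35.6 rms px 0.86 conf 0.67 px [431. 289.]
fit x,y [ 598.7 -383. ] yaw 142.7 rms px 0.59 conf 0.65 px [469. 206.]
travel [-14.87  31.34   3.41]
 turn [ 0.   0.1 47.5] q7 0.13
 turn [  -0.2    0.  -132.5] q7 0.13
```

```bash
python3 -m creep '[{"hand":0.5,"travel":[-2,4.3,0],"angular":[0,0,7]},{"hand":0.5,"travel":[-4,8.6,0],"angular":[0,0,14]},{"hand":0.5,"travel":[-6,13,0],"angular":[0,0,21]},{"hand":0.5,"travel":[-8,17.5,1],"angular":[0,0,28]},{"hand":0.5,"travel":[-10,22,2],"angular":[0,0,35]},{"hand":0.5,"travel":[-12.5,26.5,3],"angular":[0,0,42]},{"hand":0.5,"travel":[-14.9,31.2,3.4],"angular":[0,0,45]},{"hand":0.5,"travel":[-14.9,31.2,3.4],"angular":[0,0,45]},{"hand":0.5,"travel":[-14.9,31.2,3.4],"angular":[0,0,45]}]'
python3 - <<'E'
from h import *
packs()
shift([391.5,-282,7.5],35.6-90)
E
```

```text
clock: 26.45
eef_pos: [389.4, -282.6, 199.5]
tool_rot: [3.139, 0.003, -0.956]
force: [0.6, 1.0, -0.1]
width: 42.5
tcp [ 390.9 -281.1  199.5] yaw -54.6 q7 0.14
spot [ 390.4 -279.9    1.5] 0.84
spot [ 449.6 -410.    -0.7] 0.61
fit x,y [ 391.4 -280.7] yaw 36.3 rms px 0.9 conf 0.86 px [314. 208.]
fit x,y [ 596.3 -381.2] yaw 143.7 rms px 0.8 conf 0.86 px [555.  80.]
fit x,y [ 450.  -411.8] yaw 134.8 rms px 1.12 conf 0.74 px [465. 237.]
travel [ 0.19  0.14 19.21]
 turn [0.1 0.2 0.1] q7 0.14
 turn [-3.000e-01  1.000e-01 -1.799e+02] q7 0.14
```

```bash
python3 -m creep '[{"hand":0.5,"travel":[0.02,-0.05,5],"angular":[0,0,-0.6]},{"hand":0.5,"travel":[0.02,-0.05,10],"angular":[0,0,-0.6]},{"hand":0.5,"travel":[0.02,-0.05,14],"angular":[0,0,-0.6]},{"hand":0.5,"travel":[0.02,-0.05,17],"angular":[0,0,-0.6]},{"hand":0.5,"travel":[0.02,-0.05,18.7],"angular":[0,0,-0.6]},{"hand":0.5,"travel":[0.02,-0.05,19.2],"angular":[0,0,-0.6]},{"hand":0.5,"travel":[0.02,-0.05,19.2],"angular":[0,0,-0.6]},{"hand":0.5,"travel":[0.02,-0.05,19.2],"angular":[0,0,-0.6]},{"hand":0,"travel":[0.02,-0.05,19.2],"angular":[0,0,-0.6]},{"hand":0,"travel":[0.02,-0.05,19.2],"angular":[0,0,-0.6]},{"hand":0,"travel":[0.02,-0.05,19.2],"angular":[0,0,-0.6]},{"hand":0,"travel":[0.02,-0.05,19.2],"angular":[0,0,-0.6]},{"hand":0,"travel":[0.02,-0.05,19.2],"angular":[0,0,-0.6]}]'
python3 - <<'E'
from h import *
shift([590.7,0,250],-9.5)
T=rot(ctrl.read_state()['tool_rot']);print((T.T@(np.array([391.4,-280.9,0])-ctrl.read_state()['eef_pos'])))
E
```

```text
clock: 27.9
eef_pos: [392.8, -279.6, 8.8]
tool_rot: [-3.141, 0.002, -0.938]
force: [-0.1, 1.1, 5.5]
width: 15.9
travel [-10.88 -32.5  -24.1 ]
 turn [ -0.1   0.1 -44.2] q7 0.46
 turn [1.000e-01 1.000e-01 1.358e+02] q7 0.46
[0.18223457 1.9234093  8.75556413]
```

```bash
python3 -m creep '[{"hand":0,"travel":[0,0,-4],"angular":[0,0,0]},{"hand":0,"travel":[0,0,-9],"angular":[0,0,0]},{"hand":0,"travel":[0,0,-14],"angular":[0,0,0]},{"hand":0,"travel":[0,0,-19],"angular":[0,0,-5]},{"hand":0,"travel":[-1.5,-4.5,-24],"angular":[0,0,-12]},{"hand":0,"travel":[-3,-9,-24],"angular":[0,0,-18]},{"hand":0,"travel":[-4.5,-13.5,-24],"angular":[0,0,-24]},{"hand":0,"travel":[-6,-18,-24],"angular":[0,0,-30]},{"hand":0,"travel":[-7.5,-22.5,-24],"angular":[0,0,-36]},{"hand":0,"travel":[-9,-27,-24],"angular":[0,0,-42]},{"hand":0,"travel":[-10.9,-32.5,-24],"angular":[0,0,-44.2]},{"hand":0,"travel":[-10.9,-32.5,-24],"angular":[0,0,-44.2]},{"hand":0,"travel":[-10.9,-32.5,-24],"angular":[0,0,-44.2]},{"hand":0,"travel":[-10.9,-32.5,-24],"angular":[0,0,-44.2]}]'
python3 - <<'E'
from h import *
shift([591,1.5,171],-9.5)
E
```

```text
clock: 29.3
eef_pos: [589.4, -1.6, 249.2]
tool_rot: [3.141, 0.002, -0.168]
force: [-0.2, -0.5, -1.5]
width: 15.5
travel [ 0.11 -0.33  7.82]
 turn [ 0.   0.1 -0.1] q7 0.13
 turn [ 1.000e-01 -0.000e+00  1.799e+02] q7 0.13
```

```bash
python3 -m creep '[{"hand":0,"travel":[0.1,-0.3,3],"angular":[0,0,-0.1]},{"hand":0,"travel":[0.1,-0.3,6],"angular":[0,0,-0.1]},{"hand":0,"travel":[0.1,-0.3,7.8],"angular":[0,0,-0.1]},{"hand":0,"travel":[0.1,-0.3,7.8],"angular":[0,0,-0.1]},{"hand":0,"travel":[0.1,-0.3,7.8],"angular":[0,0,-0.1]},{"hand":0,"travel":[0.1,-0.3,7.8],"angular":[0,0,-0.1]}]'
python3 - <<'E'
from h import *
shift([591,1.5,143.5],-9.5)
E
```

```text
clock: 29.9
eef_pos: [591.5, -0.0, 172.8]
tool_rot: [3.141, -0.001, -0.168]
force: [-0.1, -0.1, -0.8]
width: 15.6
travel [-0.08 -0.14  2.93]
 turn [ 0.  -0.1 -0.1] q7 0.19
 turn [-1.000e-01 -0.000e+00  1.799e+02] q7 0.19
```

```bash
python3 -m creep '[{"hand":0,"travel":[-0.08,-0.14,0.5],"angular":[0,0,-0.1]},{"hand":0,"travel":[-0.08,-0.14,0.8],"angular":[0,0,-0.1]},{"hand":0,"travel":[-0.08,-0.14,1.4],"angular":[0,0,-0.1]},{"hand":0,"travel":[-0.08,-0.14,2],"angular":[0,0,-0.1]},{"hand":0,"travel":[-0.08,-0.14,2.5],"angular":[0,0,-0.1]},{"hand":0,"travel":[-0.08,-0.14,2.9],"angular":[0,0,-0.1]},{"hand":0,"travel":[-0.08,-0.14,2.9],"angular":[0,0,-0.1]}]'
```

```text
clock: 30.6
eef_pos: [590.5, 1.5, 142.9]
tool_rot: [3.141, 0.0, -0.166]
force: [-0.2, -0.6, -1.7]
width: 15.5
```

```bash
python3 -m creep '[{"hand":0.3,"travel":[0,0,0],"angular":[0,0,0]},{"hand":0.3,"travel":[0,0,0],"angular":[0,0,0]},{"hand":0.3,"travel":[0,0,0],"angular":[0,0,0]},{"hand":0.3,"travel":[0,0,-5],"angular":[0,0,0]},{"hand":0.3,"travel":[0,0,-9],"angular":[0,0,0]},{"hand":0.5,"travel":[0,0,-9],"angular":[0,0,0]},{"hand":0.5,"travel":[0,0,-9],"angular":[0,0,0]}]'
python3 - <<'E'
from h import *
im=ctrl.get_image('wrist');g=cv2.cvtColor(im['frame'],cv2.COLOR_RGB2GRAY);print(g[160:330:8,316].tolist())
packs('top',.3)
shift([597.5,-382,200],143.3-90)
shift([450.5,-412.5,200],134.5-90)
E
```

```text
clock: 31.3
eef_pos: [591.1, 1.7, 234.1]
tool_rot: [-3.141, -0.002, -0.166]
force: [0.4, -0.5, -1.0]
width: 42.5
[114, 106, 142, 147, 108, 109, 110, 110, 111, 112, 113, 113, 114, 113, 114, 112, 114, 106, 108, 144, 145, 109]
tcp [589.7   2.  232. ] yaw -9.5 q7 0.14
spot [ 598.5 -381.8    2.5] 0.66
spot [603.6  -1.4  31.3] 0.54
spot [ 447.7 -414.6   -1.9] 0.49
fit x,y [ 6.195e+02 -1.000e-01] yaw 86.9 rms px 1.97 conf 0.64 px [322. 198.]
fit x,y [ 450.8 -413. ] yaw 133.4 rms px 0.81 conf 0.56 px [484. 265.]
fit x,y [ 597.6 -383. ] yaw 145.4 rms px 0.45 conf 0.49 px [469. 206.]
travel [ 7.14 37.72  3.17]
 turn [ -0.    0.2 -62.8] q7 0.14
 turn [2.000e-01 1.000e-01 1.172e+02] q7 0.14
travel [-6.86 43.16  3.22]
 turn [ -0.    0.2 -54. ] q7 0.14
 turn [  0.2   0.  126. ] q7 0.14
```

```bash
python3 -m creep '[{"hand":0.5,"travel":[0.8,4.5,0],"angular":[0,0,-8]},{"hand":0.5,"travel":[1.6,9,0],"angular":[0,0,-16]},{"hand":0.5,"travel":[2.4,13.5,0],"angular":[0,0,-24]},{"hand":0.5,"travel":[3.3,18,1],"angular":[0,0,-32]},{"hand":0.5,"travel":[4.2,22.5,2],"angular":[0,0,-40]},{"hand":0.5,"travel":[5,27,3],"angular":[0,0,-48]},{"hand":0.5,"travel":[6,31.5,3.2],"angular":[0,0,-56]},{"hand":0.5,"travel":[7.1,36,3.2],"angular":[0,0,-63]},{"hand":0.5,"travel":[7.1,37.7,3.2],"angular":[0,0,-63]},{"hand":0.5,"travel":[7.1,37.7,3.2],"angular":[0,0,-63]},{"hand":0.5,"travel":[7.1,37.7,3.2],"angular":[0,0,-63]}]'
python3 - <<'E'
from h import *
packs()
im=ctrl.get_image('top')
cv2.imwrite('pics/t2.png',cv2.cvtColor(cv2.resize(im['frame'][140:270,250:510],None,fx=3,fy=3,interpolation=2),cv2.COLOR_RGB2BGR))
shift([597,-382,7.5],143.8-90)
E
```

```text
clock: 32.6
eef_pos: [597.0, -380.2, 198.5]
tool_rot: [-3.137, 0.001, 0.933]
force: [-0.4, 0.6, -0.6]
width: 42.5
tcp [ 597.7 -379.   198.9] yaw 53.6 q7 1.61
spot [ 594.2 -376.9   -5.5] 0.78
fit x,y [ 450.6 -412.2] yaw 135.6 rms px 1.48 conf 0.96 px [182.  96.]
fit x,y [ 596.4 -381.6] yaw 144.4 rms px 0.78 conf 0.95 px [313. 213.]
travel [-0.29  0.13 19.23]
 turn [-0.2  0.  -0.2] q7 1.61
 turn [1.000e-01 3.000e-01 1.798e+02] q7 1.61
```

View pics/t2.png

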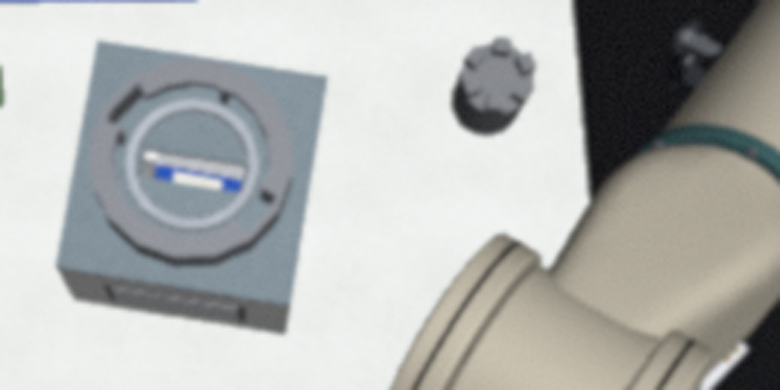

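```bash
python3 -m creep '[{"hand":0.5,"travel":[-0.29,0.08,5],"angular":[0,0,-0.6]},{"hand":0.5,"travel":[-0.29,0.08,10],"angular":[0,0,-0.6]},{"hand":0.5,"travel":[-0.29,0.08,14],"angular":[0,0,-0.6]},{"hand":0.5,"travel":[-0.29,0.08,17],"angular":[0,0,-0.6]},{"hand":0.5,"travel":[-0.29,0.08,18.7],"angular":[0,0,-0.6]},{"hand":0.5,"travel":[-0.29,0.08,19.2],"angular":[0,0,-0.6]},{"hand":0.5,"travel":[-0.29,0.08,19.2],"angular":[0,0,-0.6]},{"hand":0.5,"travel":[-0.29,0.08,19.2],"angular":[0,0,-0.6]},{"hand":0,"travel":[-0.29,0.08,19.2],"angular":[0,0,-0.6]},{"hand":0,"travel":[-0.29,0.08,19.2],"angular":[0,0,-0.6]},{"hand":0,"travel":[-0.29,0.08,19.2],"angular":[0,0,-0.6]},{"hand":0,"travel":[-0.29,0.08,19.2],"angular":[0,0,-0.6]},{"hand":0,"travel":[-0.29,0.08,19.2],"angular":[0,0,-0.6]}]'
python3 - <<'E'
from h import *
shift([590.7,0,250],-9.5)
T=rot(ctrl.read_state()['tool_rot']);print((T.T@(np.array([596.6,-381.8,0])-ctrl.read_state()['eef_pos'])))
E
```

```text
clock: 34.1
eef_pos: [597.5, -382.5, 9.6]
tool_rot: [-3.141, 0.001, 0.947]
force: [-0.3, 0.7, 6.4]
width: 15.6
travel [ 30.62 -22.91 -24.05]
 turn [ 0.   0.  63.7] q7 1.66
 turn [  -0.     0.  -116.3] q7 1.66
[ 0.036903   -1.12914785  9.61961729]
```

```bash
python3 -m creep '[{"hand":0,"travel":[0,0,-4],"angular":[0,0,0]},{"hand":0,"travel":[0,0,-9],"angular":[0,0,0]},{"hand":0,"travel":[0,0,-14],"angular":[0,0,0]},{"hand":0,"travel":[0,0,-19],"angular":[0,0,5]},{"hand":0,"travel":[3.7,-2.8,-24],"angular":[0,0,13]},{"hand":0,"travel":[7.4,-5.6,-24],"angular":[0,0,21]},{"hand":0,"travel":[11.1,-8.4,-24],"angular":[0,0,29]},{"hand":0,"travel":[14.8,-11.2,-24],"angular":[0,0,37]},{"hand":0,"travel":[18.5,-14,-24],"angular":[0,0,45]},{"hand":0,"travel":[22.2,-16.8,-24],"angular":[0,0,53]},{"hand":0,"travel":[26,-19.6,-24],"angular":[0,0,60]},{"hand":0,"travel":[30.6,-22.9,-24],"angular":[0,0,63.7]},{"hand":0,"travel":[30.6,-22.9,-24],"angular":[0,0,63.7]},{"hand":0,"travel":[30.6,-22.9,-24],"angular":[0,0,63.7]},{"hand":0,"travel":[30.6,-22.9,-24],"angular":[0,0,63.7]}]'
python3 - <<'E'
from h import *
shift([590.5,-1.2,171],-9.5)
E
```

```text
clock: 35.6
eef_pos: [590.5, -1.8, 249.8]
tool_rot: [3.14, -0.0, -0.166]
force: [-0.5, -0.9, -1.3]
width: 15.5
travel [-0.01 -0.07  7.88]
 turn [ 0.1 -0.  -0. ] q7 0.12
 turn [-0.0e+00 -1.0e-01  1.8e+02] q7 0.12
```

```bash
python3 -m creep '[{"hand":0,"travel":[0,-0.07,3],"angular":[0,0,0]},{"hand":0,"travel":[0,-0.07,6],"angular":[0,0,0]},{"hand":0,"travel":[0,-0.07,7.9],"angular":[0,0,0]},{"hand":0,"travel":[0,-0.07,7.9],"angular":[0,0,0]},{"hand":0,"travel":[0,-0.07,7.9],"angular":[0,0,0]},{"hand":0,"travel":[0,-0.07,7.9],"angular":[0,0,0]}]'
python3 - <<'E'
from h import *
shift([590.5,-1.2,144.5],-9.5)
E
```

```text
clock: 36.2
eef_pos: [591.8, -2.6, 172.3]
tool_rot: [3.14, -0.003, -0.168]
force: [0.6, -0.6, -1.2]
width: 15.7
travel [-0.16 -0.12  2.77]
 turn [ 0.1 -0.2 -0.1] q7 0.18
 turn [-3.000e-01 -1.000e-01  1.799e+02] q7 0.18
```

```bash
python3 -m creep '[{"hand":0,"travel":[-0.14,-0.12,0.3],"angular":[0,-0.2,-0.1]},{"hand":0,"travel":[-0.14,-0.12,0.7],"angular":[0,-0.2,-0.1]},{"hand":0,"travel":[-0.14,-0.12,1.3],"angular":[0,-0.2,-0.1]},{"hand":0,"travel":[-0.14,-0.12,2],"angular":[0,-0.2,-0.1]},{"hand":0,"travel":[-0.14,-0.12,2.5],"angular":[0,-0.2,-0.1]},{"hand":0,"travel":[-0.14,-0.12,2.8],"angular":[0,-0.2,-0.1]},{"hand":0,"travel":[-0.14,-0.12,2.8],"angular":[0,-0.2,-0.1]}]'
```

```text
clock: 36.9
eef_pos: [590.2, -1.3, 143.6]
tool_rot: [3.14, 0.002, -0.166]
force: [-0.3, 0.9, -1.0]
width: 15.4
```

```bash
python3 -m creep '[{"hand":0.3,"travel":[0,0,0],"angular":[0,0,0]},{"hand":0.3,"travel":[0,0,0],"angular":[0,0,0]},{"hand":0.3,"travel":[0,0,0],"angular":[0,0,0]},{"hand":0.3,"travel":[0,0,-5],"angular":[0,0,0]},{"hand":0.3,"travel":[0,0,-9],"angular":[0,0,0]},{"hand":0.5,"travel":[0,0,-9],"angular":[0,0,0]},{"hand":0.5,"travel":[0,0,-9],"angular":[0,0,0]}]'
python3 - <<'E'
from h import *
im=ctrl.get_image('wrist');cv2.imwrite('pics/w11.png',cv2.cvtColor(im['frame'][90:400,150:480],cv2.COLOR_RGB2BGR))
packs('top',.3)
shift([450.5,-412.5,200],134.7-90)
E
```

```text
clock: 37.6
eef_pos: [591.0, -1.1, 234.7]
tool_rot: [3.141, -0.0, -0.166]
force: [-0.8, 1.0, -0.9]
width: 43.0
tcp [589.6  -0.8 232.7] yaw -9.5 q7 0.13
spot [597.8  -1.8  50.3] 0.62
spot [ 450.  -415.6   -3.6] 0.5
fit x,y [ 451.  -413.4] yaw 134.2 rms px 0.77 conf 0.76 px [485. 264.]
travel [-6.89 42.88  3.35]
 turn [ -0.    0.3 -54.2] q7 0.13
 turn [  0.3   0.  125.8] q7 0.13
```

View pics/w11.png

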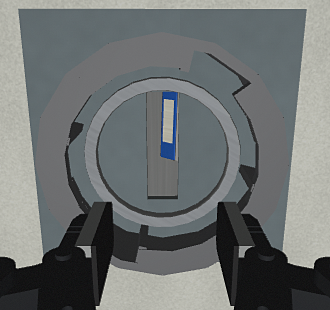

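```bash
python3 -m creep '[{"hand":0.5,"travel":[-0.7,4.5,0],"angular":[0,0,-7]},{"hand":0.5,"travel":[-1.4,9,0],"angular":[0,0,-14]},{"hand":0.5,"travel":[-2.1,13.5,0],"angular":[0,0,-21]},{"hand":0.5,"travel":[-2.8,18,1],"angular":[0,0,-28]},{"hand":0.5,"travel":[-3.6,22.5,2],"angular":[0,0,-35]},{"hand":0.5,"travel":[-4.3,27,3],"angular":[0,0,-42]},{"hand":0.5,"travel":[-5,31.5,3.3],"angular":[0,0,-49]},{"hand":0.5,"travel":[-5.8,36,3.3],"angular":[0,0,-54]},{"hand":0.5,"travel":[-6.9,40.5,3.3],"angular":[0,0,-54]},{"hand":0.5,"travel":[-6.9,42.9,3.3],"angular":[0,0,-54]},{"hand":0.5,"travel":[-6.9,42.9,3.3],"angular":[0,0,-54]},{"hand":0.5,"travel":[-6.9,42.9,3.3],"angular":[0,0,-54]}]'
python3 - <<'E'
from h import *
packs()
shift([450.5,-412.5,7.5],135-90)
E
```

```text
clock: 39.0
eef_pos: [449.9, -412.2, 199.3]
tool_rot: [-3.137, 0.004, 0.775]
force: [1.3, -0.1, -0.5]
width: 42.4
tcp [ 450.7 -411.   199.5] yaw 44.6 q7 1.66
spot [ 446.9 -410.9    0.8] 0.82
fit x,y [ 449.9 -412.2] yaw 136.1 rms px 0.68 conf 0.75 px [315. 213.]
travel [-0.13  0.15 19.24]
 turn [-0.2  0.2 -0.4] q7 1.66
 turn [  0.3   0.3 179.6] q7 1.66
```

```bash
python3 -m creep '[{"hand":0.5,"travel":[-0.14,0.04,5],"angular":[0,0,-1]},{"hand":0.5,"travel":[-0.14,0.04,10],"angular":[0,0,-1]},{"hand":0.5,"travel":[-0.14,0.04,14],"angular":[0,0,-1]},{"hand":0.5,"travel":[-0.14,0.04,17],"angular":[0,0,-1]},{"hand":0.5,"travel":[-0.14,0.04,18.7],"angular":[0,0,-1]},{"hand":0.5,"travel":[-0.14,0.04,19.2],"angular":[0,0,-1]},{"hand":0.5,"travel":[-0.14,0.04,19.2],"angular":[0,0,-1]},{"hand":0.5,"travel":[-0.14,0.04,19.2],"angular":[0,0,-1]},{"hand":0,"travel":[-0.14,0.04,19.2],"angular":[0,0,-1]},{"hand":0,"travel":[-0.14,0.04,19.2],"angular":[0,0,-1]},{"hand":0,"travel":[-0.14,0.04,19.2],"angular":[0,0,-1]},{"hand":0,"travel":[-0.14,0.04,19.2],"angular":[0,0,-1]},{"hand":0,"travel":[-0.14,0.04,19.2],"angular":[0,0,-1]}]'
python3 - <<'E'
from h import *
shift([590.7,0,250],-9.5)
T=rot(ctrl.read_state()['tool_rot']);print((T.T@(np.array([450,-412.3,0])-ctrl.read_state()['eef_pos'])))
E
```

```text
clock: 40.45
eef_pos: [450.3, -412.4, 9.4]
tool_rot: [-3.14, 0.003, 0.797]
force: [-0.3, 0.7, 7.5]
width: 15.8
travel [ 39.23 -18.84 -24.14]
 turn [-0.   0.2 55.1] q7 1.75
 turn [  -0.2   -0.  -124.9] q7 1.75
[-0.13089633 -0.28114923  9.43781969]
```

```bash
python3 -m creep '[{"hand":0,"travel":[0,0,-4],"angular":[0,0,0]},{"hand":0,"travel":[0,0,-9],"angular":[0,0,0]},{"hand":0,"travel":[0,0,-14],"angular":[0,0,0]},{"hand":0,"travel":[0,0,-19],"angular":[0,0,5]},{"hand":0,"travel":[4.2,-2,-24],"angular":[0,0,12]},{"hand":0,"travel":[8.4,-4,-24],"angular":[0,0,19]},{"hand":0,"travel":[12.6,-6,-24],"angular":[0,0,26]},{"hand":0,"travel":[16.8,-8,-24],"angular":[0,0,33]},{"hand":0,"travel":[21,-10,-24],"angular":[0,0,40]},{"hand":0,"travel":[25.2,-12,-24],"angular":[0,0,47]},{"hand":0,"travel":[29.4,-14,-24],"angular":[0,0,52]},{"hand":0,"travel":[34,-16.2,-24],"angular":[0,0,55]},{"hand":0,"travel":[39.2,-18.8,-24],"angular":[0,0.2,55.1]},{"hand":0,"travel":[39.2,-18.8,-24],"angular":[0,0.2,55.1]},{"hand":0,"travel":[39.2,-18.8,-24],"angular":[0,0.2,55.1]},{"hand":0,"travel":[39.2,-18.8,-24],"angular":[0,0.2,55.1]}]'
python3 - <<'E'
from h import *
shift([590.7,0,171],-9.5)
E
```

```text
clock: 42.05
eef_pos: [590.2, -2.3, 248.8]
tool_rot: [3.14, 0.0, -0.167]
force: [-0.8, -0.0, -1.5]
width: 16.0
travel [ 0.01 -0.24  7.78]
 turn [ 0.1  0.  -0.1] q7 0.12
 turn [ 0.000e+00 -1.000e-01  1.799e+02] q7 0.12
```

```bash
python3 -m creep '[{"hand":0,"travel":[0,-0.2,3],"angular":[0,0,0]},{"hand":0,"travel":[0,-0.2,6],"angular":[0,0,0]},{"hand":0,"travel":[0,-0.2,7.8],"angular":[0,0,0]},{"hand":0,"travel":[0,-0.2,7.8],"angular":[0,0,0]},{"hand":0,"travel":[0,-0.2,7.8],"angular":[0,0,0]},{"hand":0,"travel":[0,-0.2,7.8],"angular":[0,0,0]}]'
python3 - <<'E'
from h import *
shift([590.6,-0.1,144.5],-9.5)
E
```

```text
clock: 42.65
eef_pos: [591.4, -1.8, 172.3]
tool_rot: [3.14, -0.002, -0.168]
force: [0.4, -0.3, -0.5]
width: 15.5
travel [-0.11 -0.16  2.78]
 turn [ 0.1 -0.1 -0.1] q7 0.17
 turn [-2.000e-01 -1.000e-01  1.799e+02] q7 0.17
```

```bash
python3 -m creep '[{"hand":0,"travel":[-0.09,-0.16,0.3],"angular":[0,-0.1,-0.1]},{"hand":0,"travel":[-0.09,-0.16,0.7],"angular":[0,-0.1,-0.1]},{"hand":0,"travel":[-0.09,-0.16,1.3],"angular":[0,-0.1,-0.1]},{"hand":0,"travel":[-0.09,-0.16,2],"angular":[0,-0.1,-0.1]},{"hand":0,"travel":[-0.09,-0.16,2.5],"angular":[0,-0.1,-0.1]},{"hand":0,"travel":[-0.09,-0.16,2.8],"angular":[0,-0.1,-0.1]},{"hand":0,"travel":[-0.09,-0.16,2.8],"angular":[0,-0.1,-0.1]}]'
```

```text
clock: 43.35
eef_pos: [590.4, -0.1, 143.6]
tool_rot: [3.14, 0.001, -0.167]
force: [-0.1, 0.1, -1.2]
width: 15.9
```

```bash
python3 -m creep '[{"hand":0.3,"travel":[0,0,0],"angular":[0,0,0]},{"hand":0.3,"travel":[0,0,0],"angular":[0,0,0]},{"hand":0.3,"travel":[0,0,0],"angular":[0,0,0]},{"hand":0.3,"travel":[0,0,-5],"angular":[0,0,0]},{"hand":0.3,"travel":[0,0,-9],"angular":[0,0,0]},{"hand":0.5,"travel":[0,0,-12],"angular":[0,0,0]},{"hand":0.5,"travel":[0,0,-12],"angular":[0,0,0]}]'
python3 - <<'E'
from h import *
im=ctrl.get_image('wrist');a=im['frame'][90:400,150:480]
packs('top',.3)
t=ctrl.get_image('top')['frame'][140:270,250:380]
cv2.imwrite('pics/w12.png',cv2.cvtColor(np.hstack([a,cv2.resize(t,(310,310),interpolation=2)]),cv2.COLOR_RGB2BGR))
print([(np.round(p['at'],1).tolist(),round(p['confidence'],2)) for p in ctrl.spot_point('top','cap')])
r=max(ctrl.regions_of('top','cap'),key=lambda r:r['confidence'])
shift([474,281,260],140.2)
E
```

```text
clock: 44.05
eef_pos: [593.5, -0.7, 268.5]
tool_rot: [-3.141, -0.009, -0.167]
force: [-0.1, -0.9, -1.0]
width: 42.8
tcp [5.907e+02 2.000e-01 2.642e+02] yaw -9.5 q7 0.11
spot [594.   -2.4  48.3] 0.56
spot [ 5.944e+02 -3.000e-01  5.740e+01] 0.34
[([476.1, 280.4, 3.5], 0.78), ([592.3, 434.8, 2.1], 0.52)]
travel [-16.08 -25.77   0.23]
 turn [  -0.2    0.2 -149.8] q7 0.11
 turn [ 0.2  0.1 30.2] q7 0.11
```

View pics/w12.png

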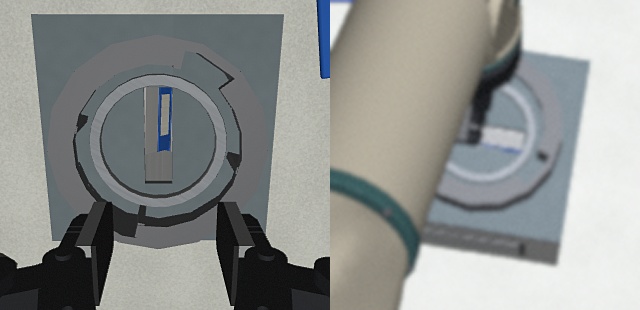

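```bash
python3 -m creep '[{"hand":0.5,"travel":[-2,-4,0],"angular":[0,0,6]},{"hand":0.5,"travel":[-5,-8,0],"angular":[0,0,12]},{"hand":0.5,"travel":[-8,-12.5,0],"angular":[0,0,18]},{"hand":0.5,"travel":[-10.5,-17,2],"angular":[0,0,24]},{"hand":0.5,"travel":[-13,-21.5,5],"angular":[0,0,30]},{"hand":0.5,"travel":[-16,-25.6,9],"angular":[0,0,30.2]},{"hand":0.5,"travel":[-16,-25.6,12],"angular":[0,0,30.2]},{"hand":0.5,"travel":[-16,-25.6,12],"angular":[0,0,30.2]},{"hand":0.5,"travel":[-16,-25.6,12],"angular":[0,0,30.2]}]'
python3 - <<'E'
from h import *
im=ctrl.get_image('wrist');save(im,'w13.png')
print([(np.round(p['at'],1).tolist(),round(p['confidence'],2)) for p in ctrl.spot_point('wrist','cap')])
r=max(ctrl.regions_of('wrist','cap'),key=lambda r:r['confidence']); v,u=np.nonzero(r['region'])
print(u.min(),u.max(),v.min(),v.max())
shift([474.8,279.5,15],-39.8)
E
```

```text
clock: 45.3
eef_pos: [473.2, 278.4, 140.9]
tool_rot: [3.135, 0.001, -0.693]
force: [0.7, -0.1, -0.4]
width: 42.4
[([471.5, 280.8, 4.3], 0.63)]
248 382 136 295
travel [-0.28 -0.07 12.9 ]
 turn [ 0.  -0.1 -0.1] q7 -0.73
 turn [-1.000e-01 -1.000e-01  1.799e+02] q7 -0.73
```

```bash
cat >> h.py <<'E'
def capfit(z0,x0,y0,yaw0,vmax=479,cam='wrist',im=None):
    from scipy.optimize import minimize
    im=ctrl.get_image(cam); r=max(ctrl.regions_of(cam,'cap'),key=lambda r:r['confidence']); M=r['region'][:vmax]
    o=np.array(im['origin']);Rm=rot(im['orientation']); th=np.linspace(0,2*np.pi,60)
    box=lambda a,b,c,d,e,f:np.array([(x,y,z) for x in(a,b) for y in(c,d) for z in(e,f)],float)
    parts=[np.vstack([np.c_[54*np.cos(th),54*np.sin(th),0*th+h] for h in(0,10)]),box(-66,-40,-9,9,0,8),box(40,66,-9,9,0,8),box(-32,32,-8,8,10,44)]
    def cost(q):
        t=q[2]/30; m=np.zeros((480,640),np.uint8)
        for L in parts:
            W=np.c_[q[0]+L[:,0]*np.cos(t)-L[:,1]*np.sin(t),q[1]+L[:,0]*np.sin(t)+L[:,1]*np.cos(t),L[:,2]+z0]
            C=(W-o)@Rm; uv=C[:,:2]/C[:,2:]*[im['fx'],im['fy']]+[im['cx'],im['cy']]
            cv2.fillConvexPoly(m,cv2.convexHull(np.round(uv*16).astype(np.int32)),1,shift=4)
        m=m[:vmax].astype(bool); return -(m&M).sum()/(m|M).sum()
    q0=np.array([x0,y0,np.radians(yaw0)*30])
    b=min((minimize(cost,q0,method='Nelder-Mead',options=dict(initial_simplex=q0+s*np.array([[-2,-2,-2],[5,0,0],[0,5,0],[0,0,5]]))) for s in(1,-1,.5)),key=lambda r:r.fun)
    print('cap',np.round(b.x[:2],1),'yaw',round(np.degrees(b.x[2]/30),1),'IoU',round(-b.fun,3),'conf',round(r['confidence'],2),'tcp',np.round(ctrl.read_state()['eef_pos'],1))
E
python3 - <<'E'
from h import *
capfit(4,474,280,50.2,280)
capfit(4,474,280,50.2,cam='top')
E
```

```text
cap [475.  278.8] yaw 49.7 IoU 0.971 conf 0.68 tcp [476.1 277.8 144. ]
cap [474.6 277.4] yaw 50.9 IoU 0.903 conf 0.65 tcp [475.3 278.3 143.5]
```

```bash
python3 -m creep '[{"hand":0.5,"travel":[-0.07,-0.03,4],"angular":[0,0,0]},{"hand":0.5,"travel":[-0.07,-0.03,8],"angular":[0,0,0]},{"hand":0.5,"travel":[-0.07,-0.03,10.5],"angular":[0,0,0]},{"hand":0.5,"travel":[-0.07,-0.03,12],"angular":[0,0,0]},{"hand":0.5,"travel":[-0.07,-0.03,12.7],"angular":[0,0,0]},{"hand":0.5,"travel":[-0.07,-0.03,12.7],"angular":[0,0,0]}]'
python3 -m creep '[{"hand":0,"travel":[0,0,0],"angular":[0,0,0]},{"hand":0,"travel":[0,0,0],"angular":[0,0,0]},{"hand":0,"travel":[0,0,0],"angular":[0,0,0]},{"hand":0,"travel":[0,0,0],"angular":[0,0,0]},{"hand":0,"travel":[0,0,0],"angular":[0,0,0]}]'
python3 - <<'E'
from h import *
shift([590.7,-.1,270],-39.2)
E
```

```text
clock: 46.25
eef_pos: [475.2, 278.8, 16.6]
tool_rot: [3.141, 0.001, -0.696]
force: [-0.7, -0.0, 0.6]
width: 42.5
clock: 46.75
eef_pos: [476.2, 279.3, 18.1]
tool_rot: [-3.14, -0.0, -0.696]
force: [-0.0, -0.2, 7.3]
width: 13.7
travel [ 26.7   14.06 -25.21]
 turn [-0.1 -0.  -0.7] q7 -0.59
 turn [-0.000e+00  1.000e-01  1.793e+02] q7 -0.59
```

```bash
python3 -m creep '[{"hand":0,"travel":[0,0,-3],"angular":[0,0,0]},{"hand":0,"travel":[0,0,-8],"angular":[0,0,0]},{"hand":0,"travel":[0,0,-13],"angular":[0,0,0]},{"hand":0,"travel":[0,0,-18],"angular":[0,0,0]},{"hand":0,"travel":[0,0,-22],"angular":[0,0,-0.4]},{"hand":0,"travel":[4.2,2.2,-23],"angular":[0,0,-0.4]},{"hand":0,"travel":[8.5,4.5,-23],"angular":[0,0,-0.4]},{"hand":0,"travel":[12.8,6.7,-23],"angular":[0,0,-0.4]},{"hand":0,"travel":[17,9,-23],"angular":[0,0,-0.4]},{"hand":0,"travel":[21.3,11.2,-23],"angular":[0,0,-0.4]},{"hand":0,"travel":[24,12.7,-23],"angular":[0,0,-0.4]},{"hand":0,"travel":[26.7,14,-23],"angular":[0,0,-0.4]},{"hand":0,"travel":[26.7,14,-23],"angular":[0,0,-0.4]},{"hand":0,"travel":[26.7,14,-23],"angular":[0,0,-0.4]},{"hand":0,"travel":[26.7,14,-23],"angular":[0,0,-0.4]}]'
python3 - <<'E'
from h import *
s=ctrl.read_state()['eef_pos']
capfit(s[2]-14.1,s[0],s[1],50.5,280)
shift([591.3,.7,200],-39.5)
E
```

```text
clock: 48.25
eef_pos: [590.5, 1.9, 247.8]
tool_rot: [-3.14, 0.001, -0.688]
force: [0.7, 1.0, -1.2]
width: 13.8
cap [590.1   1. ] yaw 50.8 IoU 0.988 conf 0.63 tcp [590.7   2.1 247.8]
travel [0.14 0.08 4.78]
 turn [-0.1  0.   0.2] q7 -0.32
 turn [-1.000e-01 -2.000e-01 -1.798e+02] q7 -0.32
```

```bash
python3 -m creep '[{"hand":0,"travel":[0.12,0.06,2],"angular":[0,0,0.1]},{"hand":0,"travel":[0.12,0.06,3.8],"angular":[0,0,0.1]},{"hand":0,"travel":[0.12,0.06,4.4],"angular":[0,0,0.1]},{"hand":0,"travel":[0.12,0.06,4.4],"angular":[0,0,0.1]},{"hand":0,"travel":[0.12,0.06,4.4],"angular":[0,0,0.1]},{"hand":0,"travel":[0.12,0.06,4.4],"angular":[0,0,0.1]}]'
python3 - <<'E'
from h import *
shift([591.3,1,180],-39.5)
E
```

```text
clock: 48.95
eef_pos: [591.9, 0.9, 204.8]
tool_rot: [-3.139, -0.001, -0.688]
force: [0.4, 0.3, -1.6]
width: 13.8
travel [-0.05  0.04  2.48]
 turn [-0.2 -0.   0.1] q7 -0.28
 turn [ 1.000e-01 -3.000e-01 -1.799e+02] q7 -0.28
```

Lower slowly onto the ring (contact expected at TCP ≈ 186).

```bash
python3 -m creep '[{"hand":0,"travel":[-0.05,0.02,0.5],"angular":[-0.1,0,0]},{"hand":0,"travel":[-0.05,0.02,1],"angular":[-0.1,0,0]},{"hand":0,"travel":[-0.05,0.02,1.4],"angular":[-0.1,0,0]},{"hand":0,"travel":[-0.05,0.02,1.7],"angular":[-0.1,0,0]},{"hand":0,"travel":[-0.05,0.02,1.7],"angular":[-0.1,0,0]},{"hand":0,"travel":[-0.05,0.02,1.7],"angular":[-0.1,0,0]}]'
```

```text
clock: 49.55
eef_pos: [591.4, 1.1, 187.7]
tool_rot: [-3.141, -0.0, -0.688]
force: [-0.0, -0.3, -1.6]
width: 13.6
```

```bash
python3 -m creep '[{"hand":0,"travel":[0,0,0.4],"angular":[0,0,0]},{"hand":0,"travel":[0,0,0.8],"angular":[0,0,0]},{"hand":0,"travel":[0,0,1.1],"angular":[0,0,0]},{"hand":0,"travel":[0,0,1.1],"angular":[0,0,0]}]'
```

```text
clock: 49.95
eef_pos: [592.2, 0.9, 178.5]
tool_rot: [-3.138, -0.002, -0.688]
force: [-4.0, 1.4, 14.4]
width: 13.8
```

```bash
python3 -m creep '[{"hand":0,"travel":[0,0,0.2],"angular":[0,0,5]},{"hand":0,"travel":[0,0,0.2],"angular":[0,0,11]},{"hand":0,"travel":[0,0,0.2],"angular":[0,0,17]},{"hand":0,"travel":[0,0,0.2],"angular":[0,0,24]},{"hand":0,"travel":[0,0,0.2],"angular":[0,0,30]}]'
python3 -m creep '[{"hand":0,"travel":[0,0,0.2],"angular":[0,0,6]},{"hand":0,"travel":[0,0,0.2],"angular":[0,0,12]},{"hand":0,"travel":[0,0,0.2],"angular":[0,0,18]},{"hand":0,"travel":[0,0,0.2],"angular":[0,0,24]},{"hand":0,"travel":[0,0,0.2],"angular":[0,0,28]},{"hand":0,"travel":[0,0,0.2],"angular":[0,0,31]},{"hand":0,"travel":[0,0,0.2],"angular":[0,0,31]}]'
python3 - <<'E'
from h import *
s=ctrl.read_state();print(np.degrees(s['tool_rot'][2]),s['torque'],s['qpos'][6])
e=s['eef_pos'];capfit(e[2]-14.1,e[0],e[1],-9,280)
E
```

```text
clock: 50.45
eef_pos: [592.2, -0.3, 178.7]
tool_rot: [-3.137, -0.0, -1.217]
force: [-4.4, -1.3, 13.2]
width: 13.9
clock: 51.15
eef_pos: [591.6, -1.4, 178.5]
tool_rot: [-3.138, 0.002, -1.76]
force: [-6.2, -0.5, 14.3]
width: 13.7
-100.85156565208864 [-6.64042945e-05  1.43176674e+00  8.93075663e-03] -1.1148829271876015
cap [590.1  -1.3] yaw -9.7 IoU 0.932 conf 0.63 tcp [591.6  -1.5 178.6]
```

```bash
python3 -m creep '[{"hand":0,"travel":[0,0,-0.3],"angular":[0,0,0]},{"hand":0,"travel":[0,0,-0.6],"angular":[0,0,0]},{"hand":0,"travel":[0,0,-0.75],"angular":[0,0,0]},{"hand":0,"travel":[0,0,-0.75],"angular":[0,0,0]}]'
```

```text
clock: 51.65
eef_pos: [591.6, -1.3, 186.1]
tool_rot: [-3.138, 0.002, -1.759]
force: [-1.8, 1.1, 3.8]
width: 13.6
```

```bash
python3 -m creep '[{"hand":0,"travel":[0,0,-0.2],"angular":[0,0,0]},{"hand":0,"travel":[0,0,-0.3],"angular":[0,0,0]},{"hand":0,"travel":[0,0,-0.3],"angular":[0,0,0]}]'
python3 -m creep '[{"hand":0.45,"travel":[0,0,0.2],"angular":[0,0,0]},{"hand":0.45,"travel":[0,0,0.2],"angular":[0,0,0]},{"hand":0.45,"travel":[0,0,0],"angular":[0,0,0]},{"hand":0.45,"travel":[0,0,-4],"angular":[0,0,0]},{"hand":0.45,"travel":[0,0,-9],"angular":[0,0,0]},{"hand":0.45,"travel":[0,0,-14],"angular":[0,0,0]},{"hand":0.45,"travel":[0,0,-14],"angular":[0,0,0]}]'
python3 - <<'E'
from h import *
capfit(172,590.7,-.1,-9.5,290)
im=ctrl.get_image('wrist');e=[ray(im,*p,180)[:2] for p in[(0,0)]]
print([(np.round(p['at'],1).tolist(),round(p['confidence'],2)) for p in ctrl.spot_point('wrist','cap')])
capfit(172,590.7,-.1,-9.5,cam='top')
E
```

```text
clock: 51.95
eef_pos: [591.4, -1.2, 186.8]
tool_rot: [-3.139, 0.0, -1.759]
force: [4.9, -1.4, -18.3]
width: 13.9
clock: 52.65
eef_pos: [594.4, -3.7, 334.8]
tool_rot: [-3.126, 0.001, -1.759]
force: [0.7, -0.3, 0.2]
width: 39.0
cap [590.6  -1.6] yaw -11.3 IoU 0.944 conf 0.73 tcp [591.6  -1.5 328.9]
[([588.2, 0.2, 171.6], 0.79)]
cap [ 5.907e+02 -2.000e-01] yaw -0.3 IoU 0.853 conf 0.74 tcp [590.3  -0.7 325.6]
```

Run:
```python
from h import *
ctrl.get_image('side')
for n in['pack0','wheel','rock','jar','driver','tape','tower','bush']: print(n,[(np.round(p['at']).tolist(),round(p['confidence'],2)) for p in ctrl.spot_point('side',n)][:2])
print(ctrl.finish_job())
```

```text
pack0 []
wheel [([533.0, -472.0, 3.0], 0.64)]
rock [([340.0, -183.0, 1.0], 0.78)]
jar [([316.0, 420.0, 2.0], 0.79)]
driver [([270.0, -370.0, -0.0], 0.91)]
tape [([593.0, 432.0, -2.0], 0.56), ([588.0, 1.0, -0.0], 0.27)]
tower [([687.0, -244.0, -5.0], 0.8)]
bush [([701.0, 214.0, 1.0], 0.55)]
the job is handed in; nothing more can be done
None
```

I finished the whole job and handed it in at about 53 s. I pressed and turned the cap free, parked it on the cork mat, posted all five packs through the slot, then put the cap back and locked it.

**Last checks:**
- **Cap lock:** an upward pull of about 18 N did not lift the cap. It sits about 1.5 mm off the box's centre in the wrist picture, with its underside near 172 mm.
- **Packs:** the last side picture found no packs on the bench, and the slot was clear after the fifth. The network put the packs visible through the slot at about 50 mm height. I could not check that every pack is at rest or below the 108 mm limit.
- **Bystanders:** all seven were found within about 1 cm of where they started.

**Checks that failed or disagreed:**
- **First pack:** the first two tries to grip it closed above it, because the fingertips sit higher than the TCP reading suggested. The pack did not move, and gripping lower worked for all five.
- **Cap angle:** the final readings disagree. Against the box's −9.5°, the wrist picture gave −11.3° with the gripper clear, −9.7° with it still holding the cap, and the coarse top view −0.3°. I discounted the top view because the collar hides the lugs and its fit was poor. The lock itself allows only about 3° of play, so I relied on the pull test instead.
- **Picture limit:** I reached the limit of 16 viewed pictures, so the cap's return was checked only by measurements and force.

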